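# Fetch the tumbler from behind the glaze jars

### The arm

A 6-joint arm with a two-finger parallel gripper is mounted at the origin on the work surface. World frame = base frame: x ahead of the robot, y to its left, z up, the work surface at z = 0. Lengths are in m, angles in rad, forces in N, time in s.
With the tool pointing down it reaches from about 0.35 to 0.975 m from the base axis. Payload 17.4 kg.
Tool frame: the origin (TCP) lies at the very end of the fingers, on their centre line; the grasp point (between the pads) lies 19 mm behind it; z points along the fingers, x is the direction in which the jaws open and shut, and the axes are right-handed (so a half turn about z gives the same grasp; the last joint's range is limited). The gripper opens to 85 mm and grips with 20 to 120 N. Pads are 22 mm wide; open, the fingers measure 114 mm over their backs; the gripper's body (76 mm by 85 mm) begins 54 mm behind the grasp point. The pads swing forward as they close: fully open they stand 13 mm farther back than shut.
Start: joints at [1.124, 0.116, 1.442, -0, 1.584, -0.038], TCP at [0.268, 0.619, 0.231] pointing down, gripper open.
Joint ranges: [-2.83, 2.83], [-0.83, 2.19], [0.07, 2.5], [-1.14, 4.28], [0.01, 3], [-2.97, 2.97]. Speed limits (rad/s): [1.89, 1.89, 2.22, 3.14, 3.14, 3.14].

### API

Orientations are given as a unit quaternion [w, x, y, z].
In Python, from plant import bot gives the robot as it stands.
- The arm moves only by the tool jog_arm, never from a script. Its argument "motion" is a list of rows, each a list of 3 entries, a list of its own where there are three numbers: the shift along the tool's x, y, z in cm, then the turn about the tool's z in degrees, then the finger opening in cm, from 0 to 8.54. In form: [[[x, y, z], spin, claw], ...]. A call has 1 to 20 rows; each row is the pose to reach, as a shift and turn from the pose measured when the call began, along the tool's axes at that moment; what a row does not reach only later rows make up. A row lasts 1/8 s, in which the tool goes at most 62.5 mm and 10.7 degrees, less where a joint would pass 70% of its speed; a pose out of reach is approached as far as the arm can. A call with a gripper value outside its range is refused whole. The fingers move at their own pace and stop on an object; "grip_force" is the grip in N (left out, the last holds). Time passes only in rows, so rows that repeat a pose let the fingers close. It gives the time, the measured TCP pose, the force and the opening at its end, in the units of the state.
- bot.observe(): the state, without advancing time (a new reading comes with each control period).
- bot.read_camera(name): name is "side" or "top"; returns a dict with "pixels" (480x640x3 uint8, red, green, blue), "mtx" (3x3 intrinsics, pixels), "k1" (the pictures are not rectified: a ray, as slopes to the right and down, at radius r is drawn at 1 + k1 r^2 times it, then the intrinsics apply), "R" (3x3) and "t" (3): a world point X has camera coordinates R X + t. Camera axes: x right, y down, z forward; pixel columns grow to the right and rows downward; lengths in m; the calibration is good to about 2 mm. A picture is of the moment at which its call begins. There is no depth.
- bot.job_done(): hands the job in, once; it reports no verdict.
Trained networks look in a picture, given as the dict that the camera call returned (one of the last four; its "shot" number tells which), for a name from the list of things; names that differ only in an ending like _2 or _b are one class to them, and where a whole thing is asked for, a point or a joint stands for the part that bears it (a point fixed in the world has none). Each returns a list of dicts, best first, with "confidence" (0 to 1); they miss things now and then, are a little off and sometimes report something else, mostly with a low value. They report only what shows in the picture. A call takes as long as a camera call. They do not tell look-alikes from the thing itself.
- bot.recognise(picture, target): "rect" ([left, top, right, bottom] in pixels, round what is visible of it).
- bot.place_of(picture, target): "at" ([column, row] in pixels: a listed point, or the origin of a listed thing).
The state is a dict: "clock": time; "qpos": joint angles; "joint_vel": joint speeds; "joint_torque": joint torques, N m; "ee_pos": TCP position; "eef_rot": TCP orientation; "wrist_force": force on the tool from outside, world axes, zero at the start; "ft_torque": the same for the moment, N m; "gripper_width": finger opening in m.
Only numpy, scipy, OpenCV 4.12 (cv2) and the standard library are available. Lean on these libraries where they do the work, as an engineer would, in place of code of your own. Each camera call takes 0.05 s, during which the arm holds its last target.

### The job

Move the three glaze jars, which crowd in the terracotta tumbler, onto the long wooden ware board and let the tumbler stay where it is until all three stand there. Then stand the tumbler in the middle of the banding wheel, inside the red ring, and only after that put every jar back in the centre of the very mat it came from. Keep jars and tumbler upright, set them down gently without dropping them, and leave the white bowl alone.

Things in the scene. Friction and masses are not known exactly. Their poses are not given: they have to be found in the camera images.
- jar_blue: blue round glaze jar with a white paper band low down: 46 mm diameter up to 94 mm, then a 42 mm lid of the same colour, 115 mm in all; 0.18 to 0.33 kg. Origin: centre of its underside, z up. At the start it stands centred (within 2 mm) on one of the three mats, a different one each time: that is the place it must return to.
- jar_green: green round glaze jar with a white paper band low down: 46 mm diameter up to 94 mm, then a 42 mm lid of the same colour, 115 mm in all; 0.18 to 0.33 kg. Origin: centre of its underside, z up. At the start it stands centred (within 2 mm) on one of the three mats, a different one each time: that is the place it must return to.
- jar_yellow: yellow round glaze jar with a white paper band low down: 46 mm diameter up to 94 mm, then a 42 mm lid of the same colour, 115 mm in all; 0.18 to 0.33 kg. Origin: centre of its underside, z up. At the start it stands centred (within 2 mm) on one of the three mats, a different one each time: that is the place it must return to.
- tumbler: terracotta tumbler, 75 mm high, outer diameter 50 (foot) to 56 mm (rim), open top, 0.15 kg. Origin: centre of its underside, z up. At the start on a plywood board (top 10 mm over the table): one jar left, one right, 62 mm away centre to centre, all three in line, and one in front, 65 mm. Opposite the front jar the board's rear lip (top at 40 mm) begins 50 mm from the tumbler's centre.
- mat_red: red round mat, 64 mm diameter, 5 mm thick, fixed on the plywood board of the glaze station, with one jar standing on it at the start. Origin: centre of its underside, so a jar stands 5 mm above it, z up.
- mat_white: white round mat, 64 mm diameter, 5 mm thick, fixed on the plywood board of the glaze station, with one jar standing on it at the start. Origin: centre of its underside, so a jar stands 5 mm above it, z up.
- mat_black: black round mat, 64 mm diameter, 5 mm thick, fixed on the plywood board of the glaze station, with one jar standing on it at the start. Origin: centre of its underside, so a jar stands 5 mm above it, z up.
- wheel: banding wheel (potter's turntable, locked): aluminium disc 180 mm in diameter on a dark steel foot, flat top 70 mm above its origin; a red ring of 80 mm inner diameter marks its middle. Fixed. Origin: on its axis at the table top, z up.
- ware_board: pale wooden board lying on the table, 280 mm (its x axis) by 140 mm (its y axis), 12 mm thick, a dark stripe across each end; empty at the start: the side area for the jars. Fixed. Origin: centre of its underside, z up.
- bowl: white bowl, 100 mm diameter, 45 mm high, near the far edge of the work area; a bystander. Origin: centre of its underside, z up.
Things that resemble listed ones, but are neither listed nor needed, are in the scene too. There is more than one size of the jar_yellow; the job needs the smaller. Several things have the shape of the jar_green; the one meant has the colours described above.

How it is judged:
On the way, in this order (a step that is already met when the one before it is completed fails the run):
1. all three jars stand released on the ware board, the tumbler still in its place (x of jar_blue in the frame of ware_board between -0.13 and 0.13 m and y of jar_blue in the frame of ware_board between -0.062 and 0.062 m and z of jar_blue in the frame of ware_board between 0.006 and 0.018 m and angle between each of jar_blue, jar_green, jar_yellow's own z axis and vertical below 0.12 rad and contact force between the fingers and jar_blue below 0.3 N and x of jar_green in the frame of ware_board between -0.13 and 0.13 m and y of jar_green in the frame of ware_board between -0.062 and 0.062 m and z of jar_green in the frame of ware_board between 0.006 and 0.018 m and contact force between the fingers and jar_green below 0.3 N and x of jar_yellow in the frame of ware_board between -0.13 and 0.13 m and y of jar_yellow in the frame of ware_board between -0.062 and 0.062 m and z of jar_yellow in the frame of ware_board between 0.006 and 0.018 m and contact force between the fingers and jar_yellow below 0.3 N and distance of tumbler from where it was at the start of the episode below 0.03 m), for 0.2 s.
2. the tumbler stands released in the middle of the banding wheel, the jars still on the ware board (horizontal distance between tumbler and wheel below 0.015 m and z of tumbler in the frame of wheel between 0.064 and 0.076 m and angle between each of tumbler, jar_blue, jar_green, jar_yellow's own z axis and vertical below 0.12 rad and contact force between the fingers and tumbler below 0.3 N and x of jar_blue in the frame of ware_board between -0.13 and 0.13 m and y of jar_blue in the frame of ware_board between -0.062 and 0.062 m and z of jar_blue in the frame of ware_board between 0.006 and 0.018 m and contact force between the fingers and jar_blue below 0.3 N and x of jar_green in the frame of ware_board between -0.13 and 0.13 m and y of jar_green in the frame of ware_board between -0.062 and 0.062 m and z of jar_green in the frame of ware_board between 0.006 and 0.018 m and contact force between the fingers and jar_green below 0.3 N and x of jar_yellow in the frame of ware_board between -0.13 and 0.13 m and y of jar_yellow in the frame of ware_board between -0.062 and 0.062 m and z of jar_yellow in the frame of ware_board between 0.006 and 0.018 m and contact force between the fingers and jar_yellow below 0.3 N), for 0.2 s.
At the end, for the whole second after the job is handed in: The tumbler stands upright on the banding wheel, its centre within 15 mm of the wheel's axis; every jar stands upright within 15 mm of where it stood at the start, on the same mat; the bowl is within 20 mm of its place; all are released and at rest (horizontal distance between tumbler and wheel below 0.015 m and z of tumbler in the frame of wheel between 0.064 and 0.076 m and angle between each of tumbler, jar_blue, jar_green, jar_yellow's own z axis and vertical below 0.12 rad and contact force between the fingers and tumbler below 0.3 N and distance of each of jar_blue, jar_green, jar_yellow from where it was at the start of the episode below 0.015 m and contact force between the fingers and jar_blue below 0.3 N and linear speed of each of jar_blue, jar_green, jar_yellow, tumbler below 0.02 m/s and contact force between the fingers and jar_green below 0.3 N and contact force between the fingers and jar_yellow below 0.3 N and distance of bowl from where it was at the start of the episode below 0.02 m); the robot touches nothing.
It fails at once if a jar or the tumbler is tipped by more than 0.6 rad (angle between any of jar_blue, jar_green, jar_yellow, tumbler's own z axis and vertical above 0.6 rad).
It fails at once if a jar or the tumbler is dropped (falls freely by some 20 mm) ((linear speed of jar_blue above 0.6 m/s and contact force between the fingers and jar_blue below 0.1 N) or (linear speed of jar_green above 0.6 m/s and contact force between the fingers and jar_green below 0.1 N) or (linear speed of jar_yellow above 0.6 m/s and contact force between the fingers and jar_yellow below 0.1 N) or (linear speed of tumbler above 0.6 m/s and contact force between the fingers and tumbler below 0.1 N)).
It fails at once if the white bowl is pushed by more than 20 mm (distance of bowl from where it was at the start of the episode above 0.02 m).
It also fails if it takes over 144 s, if anything falls off the work surface, if the arm or the gripper's body presses on something with over 40 N, if the wrist force passes 120 N, or if a joint passes its speed limit or range.

## Working session

There is one attempt and no reset: what is moved stays moved. The work goes in short steps, Python scripts to look and compute and a tool call to move; the robot and the scene stay as the last step left them, time stands still between calls to the robot, and variables do not carry over. Pictures are saved under pics/ and viewed, and the job is handed in when it is done.

Besides the shell and the picture viewer there is one more tool, called after "Request:" as name(argument=value, ...), one argument or row to a line, values as JSON. jog_arm: Moves the arm, as the interface text tells. Its arguments: {"type":"object","properties":{"motion":{"type":"array","items":{"type":"array"}},"grip_force":{"type":"number"}},"required":["motion"]}

```bash
mkdir -p pics; ls; cat > h.py <<'E'
import numpy as np, cv2
from plant import bot
def ray(p,uv):
    K=np.array(p["mtx"]);k=p["k1"]
    R=np.array(p["R"]);t=np.array(p["t"])
    d=cv2.undistortPoints(np.array([[uv]],float),K,np.array([k,0,0,0.]))[0,0]
    return -R.T@t, R.T@np.array([d[0],d[1],1])
def onz(p,uv,z):
    c,d=ray(p,uv); return c+d*(z-c[2])/d[2]
def proj(p,X):
    K=np.array(p["mtx"]);k=p["k1"]
    x=np.array(p["R"])@np.array(X,float)+np.array(p["t"]); a=x[:2]/x[2]
    a=a*(1+k*(a@a)); return (K[:2,:2]@a+K[:2,2])
def tri(p,a,q,b):
    c1,d1=ray(p,a);c2,d2=ray(q,b)
    A=np.stack([d1,-d2],1);s=np.linalg.lstsq(A,c2-c1,rcond=None)[0]
    P=c1+s[0]*d1;Q=c2+s[1]*d2
    return (P+Q)/2,np.linalg.norm(P-Q)
E
python3 - <<'E'
from h import *
np.set_printoptions(precision=4,suppress=True)
P={}
for n in("top","side"):
    p=bot.read_camera(n);P[n]=p
    cv2.imwrite(f"pics/{n}0.png",p["pixels"][:,:,::-1])
    print(n,-np.array(p["R"]).T@p["t"],p["k1"],p["mtx"][0],p["shot"])
    for k in "jar_blue jar_green jar_yellow tumbler mat_red mat_white mat_black wheel ware_board bowl".split():
        for r in bot.place_of(p,k)[:4]: print(k,np.round(r["at"],1),round(r["confidence"],2),onz(p,r["at"],0.012)[:2])
print(bot.observe())
E
```

```text
pics
top [0.4395 0.0127 0.9797] -0.0839046143317779 [474.7753   0.     317.0806] 1
jar_blue [344.5 234.1] 0.73 [ 0.5975 -0.0723]
jar_green [287.7 218. ] 0.96 [0.6318 0.0451]
jar_green [320.7 161.6] 0.95 [ 0.7536 -0.0246]
jar_yellow [307.9 257.6] 0.72 [0.549  0.0037]
jar_yellow [275.8 328.5] 0.57 [0.4062 0.0689]
tumbler [317.3 227.5] 0.92 [ 0.6115 -0.0161]
mat_red [346.9 235.8] 0.57 [ 0.5939 -0.0773]
mat_white [306.7 255.9] 0.48 [0.5525 0.0061]
mat_white [316.8 226.7] 0.26 [ 0.6132 -0.0151]
mat_white [344.5 233.4] 0.15 [ 0.5989 -0.0724]
mat_black [287.  216.7] 0.48 [0.6346 0.0466]
wheel [165.1 301.8] 0.76 [0.4602 0.2933]
ware_board [450.5 295.3] 0.81 [ 0.4691 -0.289 ]
bowl [402.8 178.5] 0.77 [ 0.7167 -0.1988]
side [ 0.4724 -0.8087  0.7221] 0.005217644984302242 [459.9411   0.     320.0633] 2
jar_blue [332.  271.8] 0.81 [ 0.5898 -0.0695]
jar_green [344.5 239.5] 0.95 [0.6353 0.0397]
jar_green [401.9 254.3] 0.82 [ 0.7604 -0.0284]
jar_yellow [311.6 253.8] 0.91 [ 0.5506 -0.004 ]
jar_yellow [246.6 242.8] 0.62 [0.3995 0.0524]
jar_yellow [398.1 315.1] 0.16 [ 0.7058 -0.2096]
tumbler [337.8 256.
[... 158 characters left out ...]
094]
mat_black [342.  238.2] 0.51 [0.63   0.0453]
wheel [269.  192.4] 0.82 [0.4593 0.2647]
ware_board [286.4 366.7] 0.97 [ 0.474  -0.3075]
bowl [402.  314.4] 0.76 [ 0.7141 -0.2087]
bowl [343.7 240.4] 0.73 [0.6329 0.0366]
{'clock': 1.1, 'qpos': array([ 1.1242,  0.116 ,  1.4416, -0.    ,  1.584 , -0.0378]), 'joint_vel': array([ 0.0006, -0.0027,  0.0014, -0.002 , -0.0016,  0.0009]), 'joint_torque': array([  0.004 , -73.1753, -63.2642,   0.0003,   0.0005,   0.    ]), 'ee_pos': array([0.2683, 0.6194, 0.2313]), 'eef_rot': array([0.    , 0.8359, 0.5489, 0.    ]), 'wrist_force': array([ 0.1752, -0.3403, -0.0471]), 'ft_torque': array([-0.0207,  0.0378, -0.0018]), 'gripper_width': 0.08559937389683782}
```

View pics/top0.png

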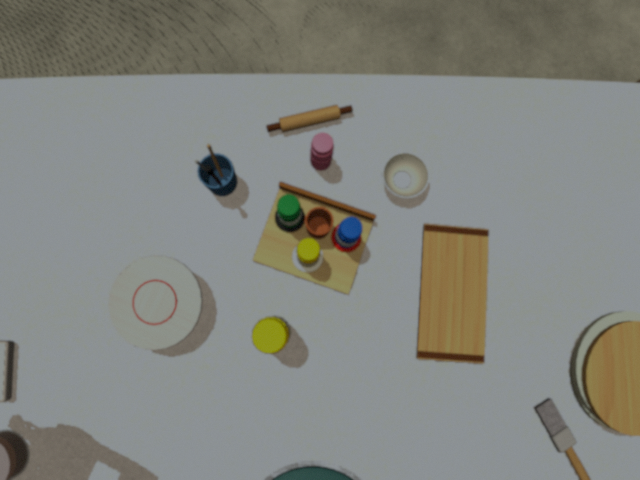

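View pics/side0.png

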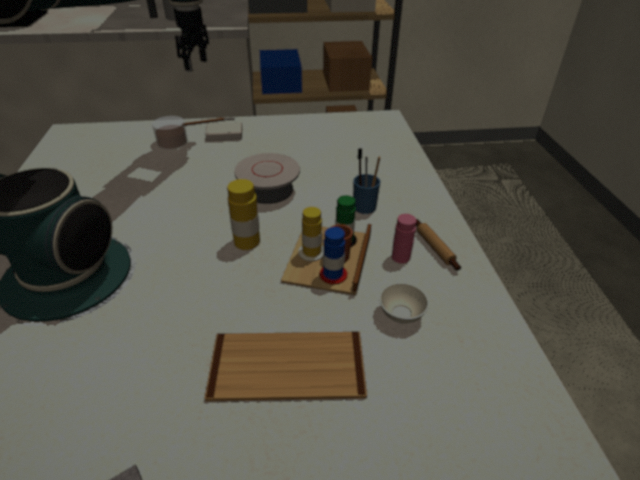

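Top view: green jar on the black mat (289,208), blue on the red mat (349,231), small yellow on the white mat (308,250) and the tumbler between them at (319,222). The big yellow jar (271,335) and the pink jar (321,151) are look-alikes. Next I'll measure precisely.

```bash
python3 - <<'E'
from h import *
p=bot.read_camera("top");q=bot.read_camera("side")
a=cv2.resize(p["pixels"][180:300,240:390],None,fx=5,fy=5,interpolation=cv2.INTER_CUBIC)
cv2.imwrite("pics/ct.png",a[:,:,::-1])
b=cv2.resize(q["pixels"][185:305,270:420],None,fx=5,fy=5,interpolation=cv2.INTER_CUBIC)
cv2.imwrite("pics/cs.png",b[:,:,::-1])
np.save("p.npy",p,allow_pickle=True);np.save("q.npy",q,allow_pickle=True)
E
```

```text
(no output)
```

View pics/ct.png

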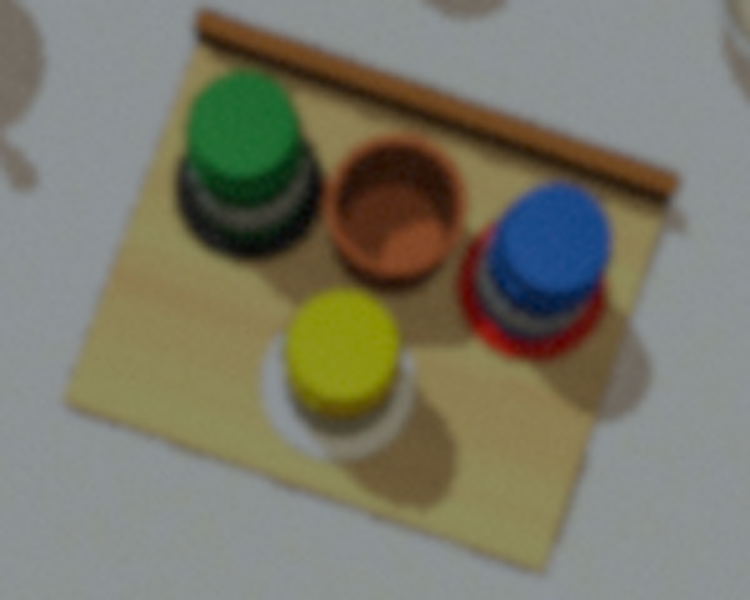

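View pics/cs.png

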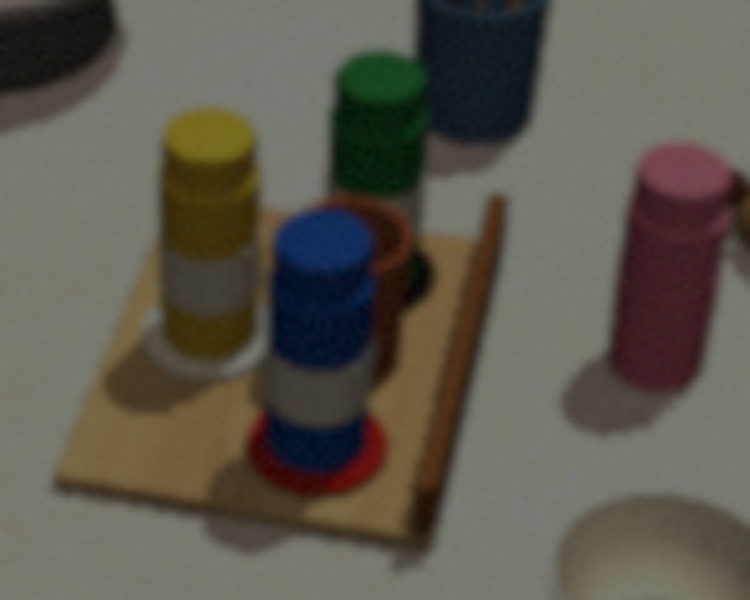

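```bash
python3 - <<'E'
from h import *
np.set_printoptions(precision=4,suppress=True)
p=np.load("p.npy",allow_pickle=True).item();q=np.load("q.npy",allow_pickle=True).item()
T=lambda u,v:(240-.4+u/5,180-.4+v/5); S=lambda u,v:(270-.4+u/5,185-.4+v/5)
for n,a,b,z in[("green",(243,125),(381,80),.13),("blue",(552,240),(325,241),.13),("yellow",(343,345),(210,137),.13)]:
    print(n,onz(p,T(*a),z),onz(q,S(*b),z),tri(p,T(*a),q,S(*b)))
print("tum",onz(p,T(395,210),.085))
for n,a in[("mat black",(250,183)),("mat red",(532,285)),("mat white",(338,385))]: print(n,onz(p,T(*a),.0125))
for n,a in[("bl",(68,402)),("br",(543,572))]: print(n,onz(p,T(*a),.01))
for n,a in[("lipl",(204,12)),("lipr",(676,180))]: print(n,onz(p,T(*a),.04))
# ring by red mask, board
for pic,nm in((p,"top"),(q,"side")):
    im=pic["pixels"][:,:,::-1].copy(); hsv=cv2.cvtColor(im,cv2.COLOR_BGR2HSV)
    m=cv2.inRange(hsv,(0,50,60),(10,255,255))|cv2.inRange(hsv,(170,50,60),(180,255,255))
    if nm=="top": mm=np.zeros_like(m);mm[250:360,100:210]=m[250:360,100:210]
    else: mm=np.zeros_like(m);mm[150:200,230:305]=m[150:200,230:305]
    ys,xs=np.nonzero(mm); 
    if len(xs)>5:
        e=cv2.fitEllipse(np.stack([xs,ys],1).astype(np.float32)); print(nm,"ring",len(xs),e,onz(pic,e[0],.07))
    print(nm,"board",[onz(pic,c,.012)[:2] for c in ([(425,226),(488.5,228),(484,361),(418,359)] if nm=="top" else [(216,333),(360,332),(365,398),(207,400)])])
    x0,y0,w,h=(100,240,110,120) if nm=="top" else (225,145,85,60)
    cv2.imwrite(f"pics/w_{nm}.png",cv2.resize(im[y0:y0+h,x0:x0+w],None,fx=5,fy=5,interpolation=cv2.INTER_CUBIC))
E
```

```text
green [0.6333 0.0403 0.13  ] [0.6327 0.0349 0.13  ] (array([0.634 , 0.0404, 0.1262]), np.float64(0.00048373076239864143))
blue [ 0.5902 -0.0722  0.13  ] [ 0.5913 -0.0776  0.13  ] (array([ 0.5915, -0.0727,  0.1259]), np.float64(0.0012325038846463347))
yellow [0.552  0.0041 0.13  ] [ 0.5515 -0.0003  0.13  ] (array([0.5522, 0.0041, 0.1268]), np.float64(0.00042989857412288043))
tum [ 0.6101 -0.0166  0.085 ]
mat black [0.6355 0.0412 0.0125]
mat red [ 0.5921 -0.0753  0.0125]
mat white [0.551  0.0051 0.0125]
bl [0.5448 0.1158 0.01  ]
br [ 0.4741 -0.078   0.01  ]
lipl [0.7012 0.0592 0.04  ]
lipr [ 0.6307 -0.1322  0.04  ]
top ring 298 ((154.21722412109375, 301.84033203125), (42.68271255493164, 44.394920349121094), 38.37816619873047) [0.4589 0.2974 0.07  ]
top board [array([ 0.614 , -0.2418]), array([ 0.6094, -0.3785]), array([ 0.3348, -0.3531]), array([ 0.342 , -0.2167])]
side ring 175 ((266.8517150878906, 168.35899353027344), (15.779582977294922, 30.5537109375), 86.51288604736328) [0.458  0.2962 0.07  ]
side board [array([ 0.3429, -0.2156]), array([ 0.6212, -0.2438]), array([ 0.6038, -0.385 ]), array([ 0.3362, -0.3589])]
```

View pics/w_top.png

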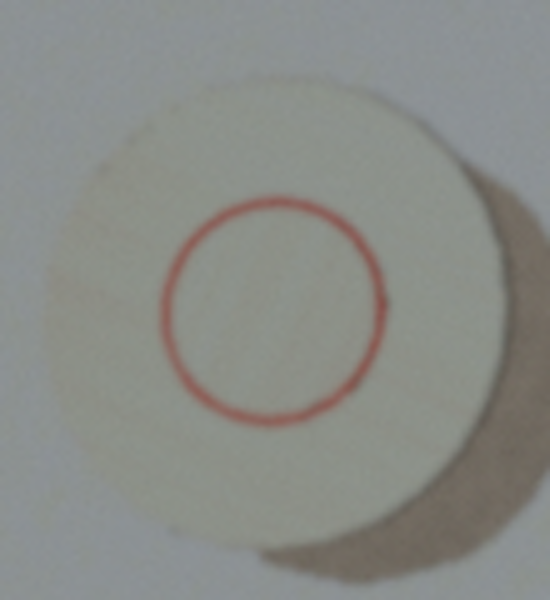

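View pics/w_side.png

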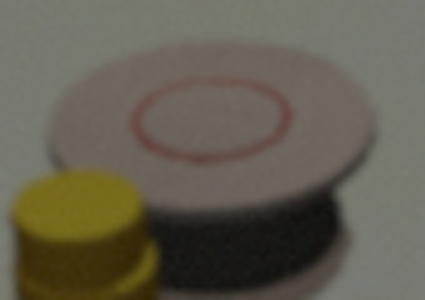

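```bash
cat >> h.py <<'E'
def wp(*targets):
    s=bot.observe();w,x,y,z=s["eef_rot"];P=np.array(s["ee_pos"])
    from scipy.spatial.transform import Rotation as Ro
    M=Ro.from_quat([x,y,z,w]).as_matrix()
    yaw=np.degrees(np.arctan2(M[1,0],M[0,0]))
    print("t",round(s["clock"],2),"pos",np.round(P,4),"yaw",round(yaw,1),"tilt",round(np.degrees(np.arccos(-M[2,2])),2),"w",round(s["gripper_width"],4),"F",np.round(s["wrist_force"],1))
    for t in targets:
        d=M.T@(np.array(t[:3])-P)*100
        sp=0 if len(t)<4 else -((t[3]-yaw+90)%180-90)
        print(t,"->",np.round(d,2).tolist(),round(sp,1),"dist",round(np.linalg.norm(d),1))
Y=(.551,.0045);G=(.633,.0402);B=(.590,-.0745);T=(.6107,-.017);W=(.458,.2965)
C=np.array([.4755,-.299]);L=np.array([.9955,-.0945])
BY,BB,BG=C-.09*L,C,C+.09*L
E
python3 -c "
from h import *
print(BY,BB,BG)
wp((*Y,.24,69.8),(*Y,.075,69.8))"
```

```text
[ 0.385905 -0.290495] [ 0.4755 -0.299 ] [ 0.565095 -0.307505]
t 1.2 pos [0.2684 0.6194 0.2313] yaw 66.6 tilt 0.0 w 0.0858 F [-0.6  0.5 -0.5]
(0.551, 0.0045, 0.24, 69.8) -> [-45.18, 50.38, -0.87] -3.2 dist 67.7
(0.551, 0.0045, 0.075, 69.8) -> [-45.18, 50.38, 15.63] -3.2 dist 69.5
```

Request:
jog_arm(
  motion=[
    [[-5,5.6,-0.9],-3.2,6.5],
    [[-10,11.2,-0.9],-3.2,6.5],
    [[-15,16.8,-0.9],-3.2,6.5],
    [[-20,22.3,-0.9],-3.2,6.5],
    [[-24,26.8,-0.9],-3.2,6.5],
    [[-28,31.2,-0.9],-3.2,6.5],
    [[-32,35.7,-0.9],-3.2,6.5],
    [[-36,40.1,-0.9],-3.2,6.5],
    [[-40,44.6,-0.9],-3.2,6.5],
    [[-43,48,-0.9],-3.2,6.5],
    [[-45.2,50.4,-0.9],-3.2,6.5],
    [[-45.2,50.4,-0.9],-3.2,6.5],
    [[-45.2,50.4,-0.9],-3.2,6.5],
    [[-45.2,50.4,-0.9],-3.2,6.5],
  ],
  grip_force=30,
)

```text
clock: 2.95
ee_pos: [0.5509, 0.0053, 0.2405]
eef_rot: [0.0, 0.82, 0.573, 0.0]
wrist_force: [0.6, 0.3, -1.4]
gripper_width: 0.0649
```

```bash
python3 - <<'E'
from h import *
wp((*Y,.075,69.8))
for n in("top","side"):
    p=bot.read_camera(n)
    im=p["pixels"][:,:,::-1].copy()
    for c,z in((Y,.13),(G,.13),(B,.13),(T,.085),(Y,.015)):
        u=proj(p,(*c,z)); cv2.circle(im,tuple(int(round(v)) for v in u),1,(255,0,255),-1)
    cv2.imwrite(f"pics/{n}1.png",cv2.resize(im[150:350,210:430],None,fx=3.5,fy=3)) if n=="side" else cv2.imwrite(f"pics/{n}1.png",im)
E
```

```text
t 2.95 pos [0.5509 0.0053 0.2405] yaw 69.9 tilt 0.02 w 0.0649 F [ 0.6  0.3 -1.4]
(0.551, 0.0045, 0.075, 69.8) -> [-0.07, 0.04, 16.55] 0.1 dist 16.6
```

View pics/side1.png

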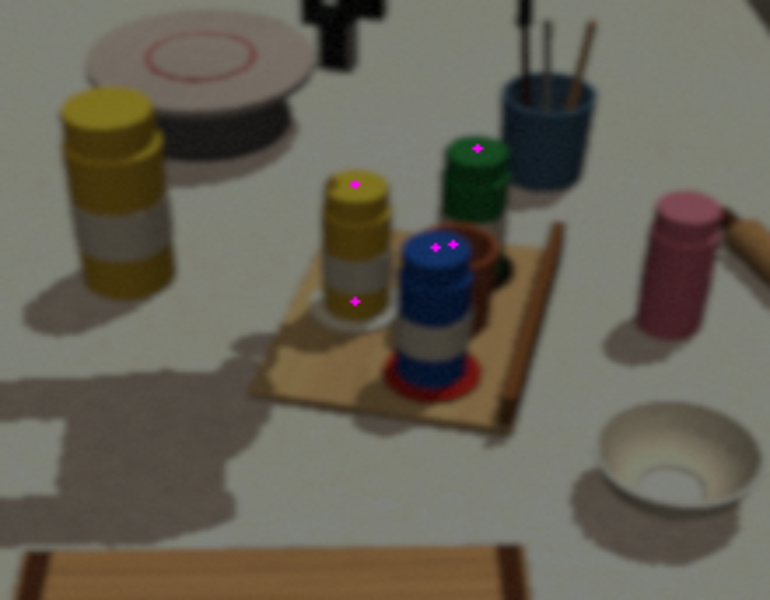

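View pics/top1.png

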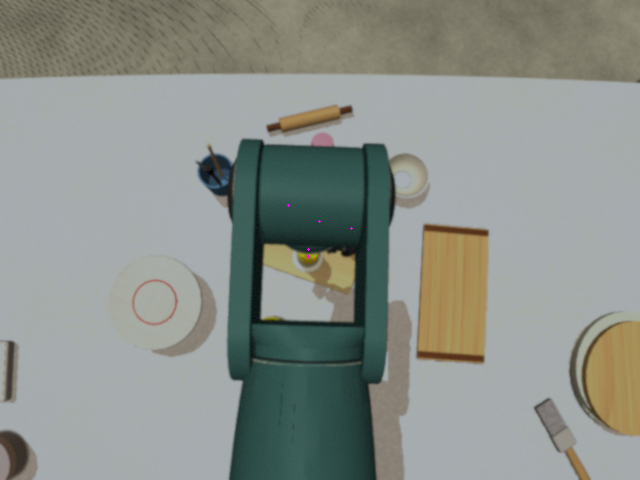

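The side view shows the fingers (345,40) above the small yellow jar (357,185), and the projected marks sit on the lids. Going down to grasp it.

Request:
jog_arm(
  motion=[
    [[0,0,4],0,6.5],
    [[0,0,8],0,6.5],
    [[0,0,11],0,6.5],
    [[0,0,13.5],0,6.5],
    [[0,0,15.5],0,6.5],
    [[0,0,16.5],0,6.5],
    [[0,0,16.5],0,6.5],
    [[0,0,16.5],0,4],
    [[0,0,16.5],0,4],
    [[0,0,16.5],0,4],
    [[0,0,16.5],0,4],
    [[0,0,16.5],0,4],
    [[0,0,16.5],0,4],
  ],
  grip_force=30,
)

```text
clock: 4.68
ee_pos: [0.5515, 0.0052, 0.0766]
eef_rot: [0.001, 0.82, 0.573, 0.001]
wrist_force: [-1.1, -0.7, 5.7]
gripper_width: 0.0454
```

```bash
python3 - <<'E'
from h import *
wp((*BY,.25,69.8))
p=bot.read_camera("side")
cv2.imwrite("pics/s2.png",cv2.resize(p["pixels"][150:350,210:430,::-1],None,fx=3,fy=3))
E
```

```text
t 4.67 pos [0.5515 0.0052 0.0766] yaw 69.9 tilt 0.11 w 0.0454 F [-1.1 -0.7  5.7]
(np.float64(0.38590499999999994), np.float64(-0.290495), 0.25, 69.8) -> [-33.45, -5.33, -17.37] 0.1 dist 38.1
```

View pics/s2.png

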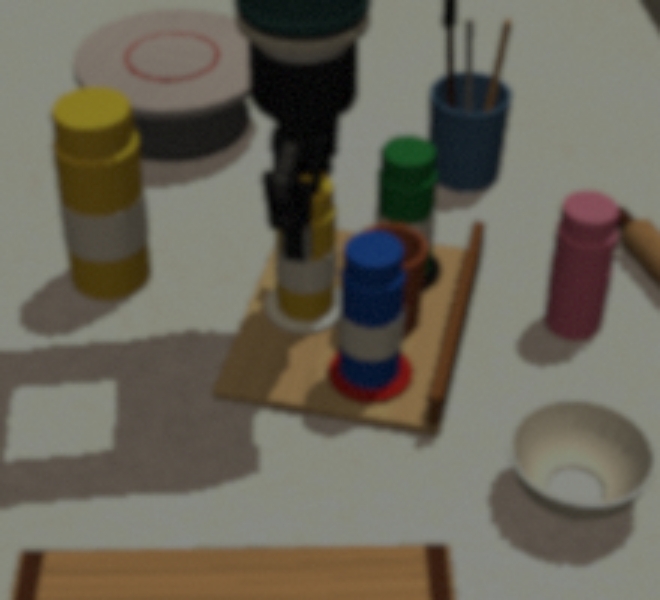

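Request:
jog_arm(
  motion=[
    [[0,0,-1.5],0,4],
    [[0,0,-4],0,4],
    [[0,0,-8],0,4],
    [[0,0,-12],0,4],
    [[0,0,-15.5],0,4],
    [[-2,-0.3,-17.4],0,4],
    [[-5,-0.8,-17.4],0,4],
    [[-9,-1.4,-17.4],0,4],
    [[-13,-2.1,-17.4],0,4],
    [[-17,-2.7,-17.4],0,4],
    [[-21,-3.3,-17.4],0,4],
    [[-25,-4,-17.4],0,4],
    [[-29,-4.6,-17.4],0,4],
    [[-32,-5.1,-17.4],0,4],
    [[-33.4,-5.3,-17.4],0,4],
    [[-33.4,-5.3,-17.4],0,4],
    [[-33.4,-5.3,-17.4],0,4],
    [[-33.4,-5.3,-17.4],0,4],
  ],
)

```text
clock: 6.98
ee_pos: [0.3867, -0.2894, 0.2503]
eef_rot: [0.001, 0.82, 0.573, 0.001]
wrist_force: [0.6, 0.2, -1.9]
gripper_width: 0.045
```

```bash
python3 - <<'E'
from h import *
wp((*BY,.0745,69.8))
p=bot.read_camera("side")
cv2.imwrite("pics/s3.png",cv2.resize(p["pixels"][150:450,160:430,::-1],None,fx=2,fy=2))
E
```

```text
t 6.97 pos [ 0.3867 -0.2894  0.2503] yaw 69.9 tilt 0.12 w 0.045 F [ 0.6  0.2 -1.9]
(np.float64(0.38590499999999994), np.float64(-0.290495), 0.0745, 69.8) -> [-0.14, -0.08, 17.58] 0.1 dist 17.6
```

View pics/s3.png

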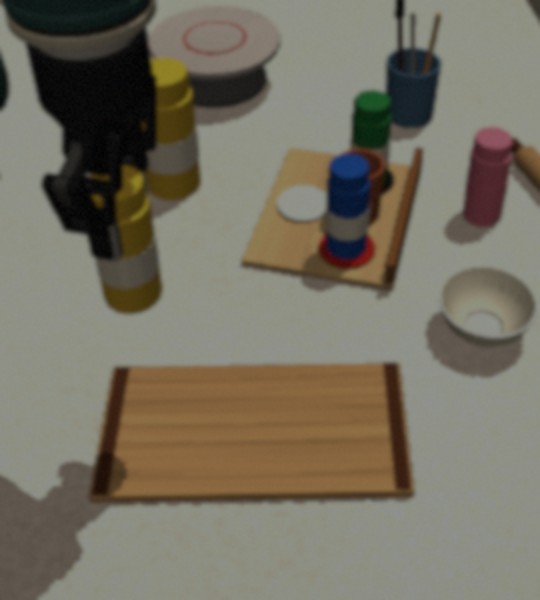

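The yellow jar hangs upright (128,240) above the board's near end, and the white mat is empty. Lowering it.

Request:
jog_arm(
  motion=[
    [[0,0,4],0,4],
    [[0,0,8],0,4],
    [[0,0,11.5],0,4],
    [[0,0,14],0,4],
    [[0,0,15.6],0,4],
    [[0,0,16.4],0,4],
    [[0,0,16.9],0,4],
    [[0,0,17.2],0,4],
    [[0,0,17.4],0,4],
    [[0,0,17.4],0,4],
  ],
)

```text
clock: 8.28
ee_pos: [0.3871, -0.2896, 0.0765]
eef_rot: [0.001, 0.82, 0.573, 0.001]
wrist_force: [-0.3, -0.2, -1.4]
gripper_width: 0.0454
```

```bash
python3 - <<'E'
from h import *
wp((*BY,.0735,69.8))
E
```

```text
t 8.28 pos [ 0.3871 -0.2896  0.0765] yaw 69.9 tilt 0.13 w 0.0454 F [-0.3 -0.2 -1.4]
(np.float64(0.38590499999999994), np.float64(-0.290495), 0.0735, 69.8) -> [-0.13, -0.08, 0.3] 0.1 dist 0.3
```

Request:
jog_arm(
  motion=[
    [[0,0,0.1],0,4],
    [[0,0,0.2],0,4],
    [[0,0,0.3],0,4],
    [[0,0,0.3],0,4],
  ],
)

```text
clock: 8.78
ee_pos: [0.3872, -0.2897, 0.0737]
eef_rot: [0.001, 0.82, 0.573, 0.001]
wrist_force: [-0.0, -0.7, 0.3]
gripper_width: 0.0448
```

```bash
python3 - <<'E'
from h import *
wp()
E
```

```text
t 8.78 pos [ 0.3872 -0.2897  0.0737] yaw 69.9 tilt 0.14 w 0.0448 F [-0.  -0.7  0.3]
```

Request:
jog_arm(
  motion=[
    [[0,0,0.1],0,4.8],
    [[0,0,0.1],0,5.5],
    [[0,0,0.1],0,6.5],
    [[0,0,0.1],0,6.5],
    [[0,0,0.1],0,6.5],
    [[0,0,-3],0,6.5],
    [[0,0,-8],0,6.5],
    [[0,0,-13],0,6.5],
    [[0,0,-17],0,6.5],
    [[0,0,-17],0,6.5],
  ],
)

```text
clock: 10.02
ee_pos: [0.3875, -0.2902, 0.247]
eef_rot: [0.003, 0.82, 0.573, 0.002]
wrist_force: [-0.6, -0.2, -0.5]
gripper_width: 0.0652
```

```bash
python3 - <<'E'
from h import *
wp((*B,.24,-20.2),(*B,.075,-20.2))
p=bot.read_camera("side")
cv2.imwrite("pics/s4.png",cv2.resize(p["pixels"][150:450,160:430,::-1],None,fx=2,fy=2))
E
```

```text
t 10.03 pos [ 0.3875 -0.2902  0.247 ] yaw 69.9 tilt 0.41 w 0.0652 F [-0.6 -0.2 -0.5]
(0.59, -0.0745, 0.24, -20.2) -> [27.21, 11.61, 0.75] -89.9 dist 29.6
(0.59, -0.0745, 0.075, -20.2) -> [27.23, 11.5, 17.25] -89.9 dist 34.2
```

View pics/s4.png

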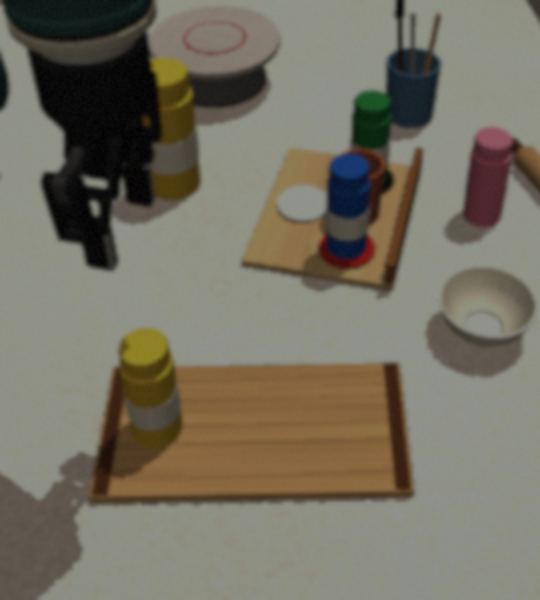

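The yellow jar stands on the board (158,432). Next is blue, turning by +90° because that suits the wrist range.

Request:
jog_arm(
  motion=[
    [[3,1.3,0.7],9,6.5],
    [[6,2.6,0.7],18,6.5],
    [[9,3.9,0.7],27,6.5],
    [[12,5.2,0.7],36,6.5],
    [[15,6.4,0.7],45,6.5],
    [[18,7.7,0.7],54,6.5],
    [[21,9,0.7],63,6.5],
    [[24,10.2,0.7],72,6.5],
    [[26,11.1,0.7],81,6.5],
    [[27.2,11.6,0.7],90.1,6.5],
    [[27.2,11.6,0.7],90.1,6.5],
    [[27.2,11.6,0.7],90.1,6.5],
    [[27.2,11.6,0.7],90.1,6.5],
    [[27.2,11.6,0.7],90.1,6.5],
  ],
)

```text
clock: 11.82
ee_pos: [0.5892, -0.0746, 0.2382]
eef_rot: [0.0, 0.985, -0.175, 0.002]
wrist_force: [-0.3, -0.3, -0.3]
gripper_width: 0.065
```

```bash
python3 - <<'E'
from h import *
wp((*B,.077,-20.2))
p=bot.read_camera("side")
cv2.imwrite("pics/s5.png",cv2.resize(p["pixels"][150:350,210:430,::-1],None,fx=3,fy=3))
E
```

```text
t 11.82 pos [ 0.5892 -0.0746  0.2382] yaw -20.1 tilt 0.26 w 0.065 F [-0.3 -0.3 -0.3]
(0.59, -0.0745, 0.077, -20.2) -> [0.0, -0.04, 16.12] 0.1 dist 16.1
```

View pics/s5.png

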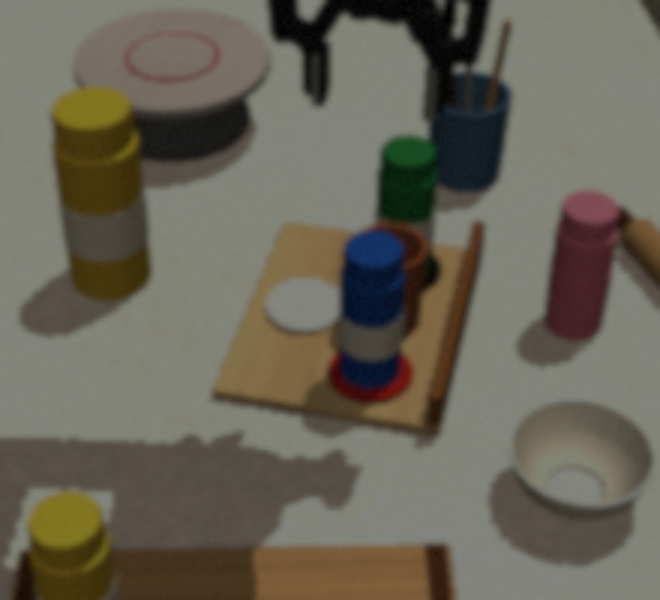

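The fingers (315 and 437) straddle the blue jar's axis (375). Going down.

Request:
jog_arm(
  motion=[
    [[0,0,4],0,6.5],
    [[0,0,8],0,6.5],
    [[0,0,11],0,6.5],
    [[0,0,13.5],0,6.5],
    [[0,0,15.3],0,6.5],
    [[0,0,16.1],0,6.5],
    [[0,0,16.1],0,6.5],
    [[0,0,16.1],0,4],
    [[0,0,16.1],0,4],
    [[0,0,16.1],0,4],
    [[0,0,16.1],0,4],
    [[0,0,16.1],0,4],
    [[0,0,16.1],0,4],
  ],
)

```text
clock: 13.5
ee_pos: [0.5905, -0.0748, 0.0784]
eef_rot: [0.0, 0.985, -0.175, 0.003]
wrist_force: [0.1, 0.5, 6.9]
gripper_width: 0.0449
```

```bash
python3 - <<'E'
from h import *
wp((.589,-.0746,.25,-20.2),(*BB,.25,-20.2))
p=bot.read_camera("side")
cv2.imwrite("pics/s6.png",cv2.resize(p["pixels"][150:350,210:430,::-1],None,fx=3,fy=3))
E
```

```text
t 13.5 pos [ 0.5905 -0.0748  0.0784] yaw -20.2 tilt 0.35 w 0.0449 F [0.1 0.5 6.9]
(0.589, -0.0746, 0.25, -20.2) -> [-0.04, 0.02, -17.16] 0.0 dist 17.2
(np.float64(0.4755), np.float64(-0.299), 0.25, -20.2) -> [-2.96, 25.0, -17.18] 0.0 dist 30.5
```

View pics/s6.png

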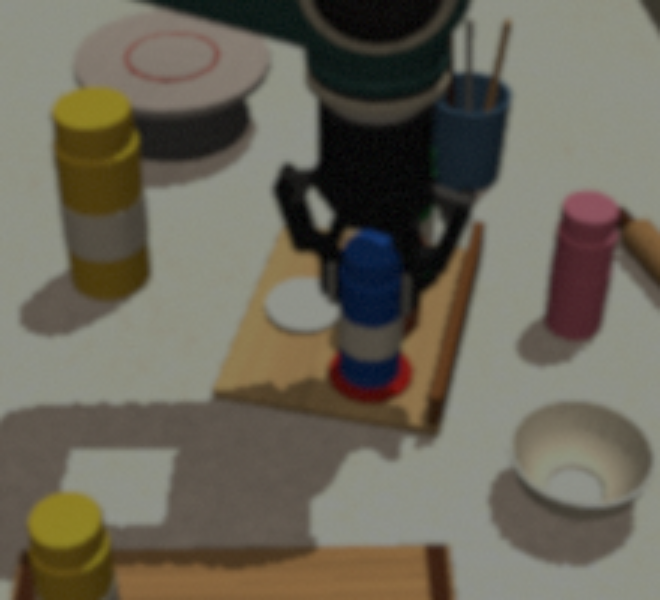

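Request:
jog_arm(
  motion=[
    [[0,0,-1.5],0,4],
    [[0,0,-4],0,4],
    [[0,0,-8],0,4],
    [[0,0,-12],0,4],
    [[0,0,-15.5],0,4],
    [[-0.2,1.5,-17.2],0,4],
    [[-0.6,5,-17.2],0,4],
    [[-1.1,9,-17.2],0,4],
    [[-1.5,13,-17.2],0,4],
    [[-2,17,-17.2],0,4],
    [[-2.5,21,-17.2],0,4],
    [[-2.8,24,-17.2],0,4],
    [[-3,25,-17.2],0,4],
    [[-3,25,-17.2],0,4],
    [[-3,25,-17.2],0,4],
    [[-3,25,-17.2],0,4],
  ],
)

```text
clock: 15.55
ee_pos: [0.4755, -0.2982, 0.2501]
eef_rot: [0.0, 0.985, -0.174, 0.003]
wrist_force: [0.0, -0.2, -2.8]
gripper_width: 0.0448
```

```bash
python3 - <<'E'
from h import *
wp((*BB,.0785,-20.2),(*BB,.0745,-20.2))
p=bot.read_camera("side")
cv2.imwrite("pics/s7.png",cv2.resize(p["pixels"][150:450,160:430,::-1],None,fx=2,fy=2))
E
```

```text
t 15.55 pos [ 0.4755 -0.2982  0.2501] yaw -20.1 tilt 0.35 w 0.0448 F [ 0.  -0.2 -2.8]
(np.float64(0.4755), np.float64(-0.299), 0.0785, -20.2) -> [-0.07, 0.08, 17.16] 0.1 dist 17.2
(np.float64(0.4755), np.float64(-0.299), 0.0745, -20.2) -> [-0.08, 0.08, 17.56] 0.1 dist 17.6
```

View pics/s7.png

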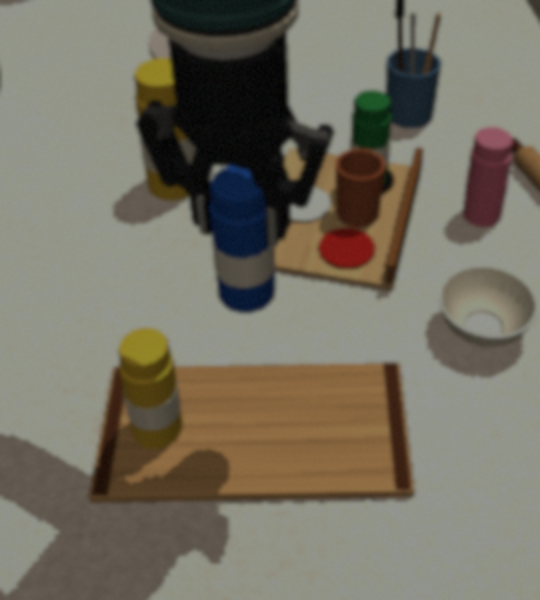

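The blue jar (243,240) hangs upright above the free middle of the board, and the tumbler (358,187) has not moved. Lowering.

Request:
jog_arm(
  motion=[
    [[0,0,4],0,4],
    [[0,0,8],0,4],
    [[0,0,11.5],0,4],
    [[0,0,14],0,4],
    [[0,0,15.6],0,4],
    [[0,0,16.5],0,4],
    [[0,0,16.9],0,4],
    [[0,0,17.1],0,4],
    [[0,0,17.3],0,4],
    [[0,0,17.4],0,4],
    [[0,0,17.5],0,4],
    [[0,0,17.5],0,4],
  ],
)

```text
clock: 17.1
ee_pos: [0.4766, -0.2986, 0.0755]
eef_rot: [0.0, 0.985, -0.174, 0.003]
wrist_force: [-0.0, 0.6, -0.2]
gripper_width: 0.0455
```

```bash
python3 - <<'E'
from h import *
wp()
E
```

```text
t 17.1 pos [ 0.4766 -0.2986  0.0755] yaw -20.1 tilt 0.37 w 0.0455 F [-0.   0.6 -0.2]
```

Request:
jog_arm(
  motion=[
    [[0,0,0.1],0,4],
    [[0,0,0.1],0,4.8],
    [[0,0,0.1],0,5.5],
    [[0,0,0.1],0,6.5],
    [[0,0,0.1],0,6.5],
    [[0,0,0.1],0,6.5],
    [[0,0,-3],0,6.5],
    [[0,0,-8],0,6.5],
    [[0,0,-13],0,6.5],
    [[0,0,-16.5],0,6.5],
    [[0,0,-16.5],0,6.5],
  ],
)

```text
clock: 18.48
ee_pos: [0.4763, -0.2988, 0.2436]
eef_rot: [0.001, 0.985, -0.175, 0.005]
wrist_force: [-0.4, 0.4, -1.0]
gripper_width: 0.0652
```

```bash
python3 - <<'E'
from h import *
wp((*G,.24,-20.2))
p=bot.read_camera("side")
cv2.imwrite("pics/s8.png",cv2.resize(p["pixels"][150:450,160:430,::-1],None,fx=2,fy=2))
E
```

```text
t 18.48 pos [ 0.4763 -0.2988  0.2436] yaw -20.1 tilt 0.63 w 0.0652 F [-0.4  0.4 -1. ]
(0.633, 0.0402, 0.24, -20.2) -> [3.07, -37.22, 0.36] 0.1 dist 37.3
```

View pics/s8.png

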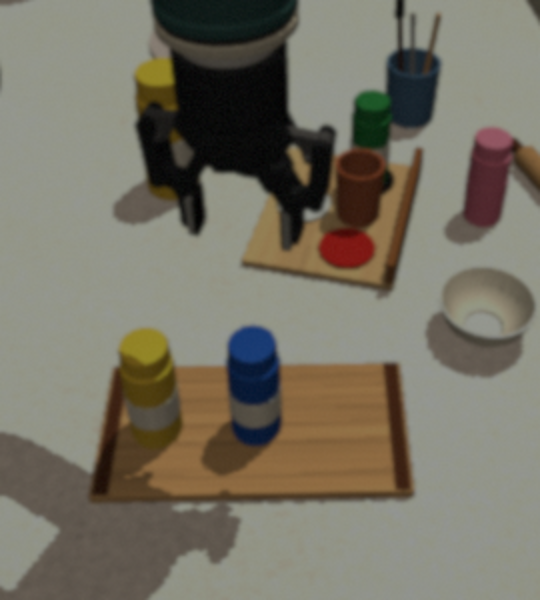

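The blue jar stands on the board (255,420). Now green.

Request:
jog_arm(
  motion=[
    [[0.3,-4,0.3],0,6.5],
    [[0.7,-8.5,0.3],0,6.5],
    [[1.1,-13,0.3],0,6.5],
    [[1.4,-17.5,0.3],0,6.5],
    [[1.8,-22,0.3],0,6.5],
    [[2.2,-26.5,0.3],0,6.5],
    [[2.5,-31,0.3],0,6.5],
    [[2.9,-35,0.3],0,6.5],
    [[3.1,-37.2,0.3],0,6.5],
    [[3.1,-37.2,0.3],0,6.5],
    [[3.1,-37.2,0.3],0,6.5],
    [[3.1,-37.2,0.3],0,6.5],
  ],
)

```text
clock: 20.02
ee_pos: [0.6326, 0.0392, 0.2386]
eef_rot: [0.001, 0.985, -0.175, 0.004]
wrist_force: [-0.7, -0.2, -0.3]
gripper_width: 0.0652
```

```bash
python3 - <<'E'
from h import *
wp((*G,.077,-20.2))
p=bot.read_camera("side")
cv2.imwrite("pics/s9.png",cv2.resize(p["pixels"][150:350,210:430,::-1],None,fx=3,fy=3))
E
```

```text
t 20.02 pos [0.6326 0.0392 0.2386] yaw -20.2 tilt 0.49 w 0.0652 F [-0.7 -0.2 -0.3]
(0.633, 0.0402, 0.077, -20.2) -> [-0.13, -0.11, 16.16] 0.0 dist 16.2
```

View pics/s9.png

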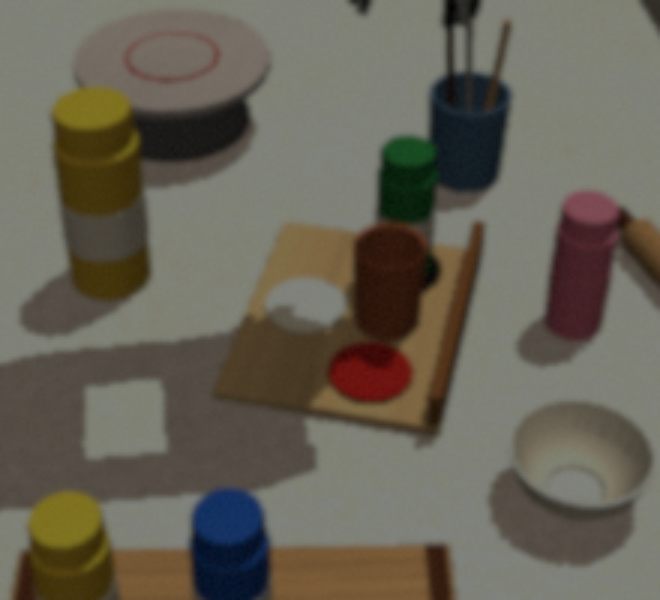

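Request:
jog_arm(
  motion=[
    [[0,0,4],0,6.5],
    [[-0.1,-0.1,8],0,6.5],
    [[-0.1,-0.1,11],0,6.5],
    [[-0.1,-0.1,13.5],0,6.5],
    [[-0.1,-0.1,15.3],0,6.5],
    [[-0.1,-0.1,16.1],0,6.5],
    [[-0.1,-0.1,16.1],0,6.5],
    [[-0.1,-0.1,16.1],0,4],
    [[-0.1,-0.1,16.1],0,4],
    [[-0.1,-0.1,16.1],0,4],
    [[-0.1,-0.1,16.1],0,4],
    [[-0.1,-0.1,16.1],0,4],
    [[-0.1,-0.1,16.1],0,4],
  ],
)

```text
clock: 21.7
ee_pos: [0.6338, 0.0401, 0.079]
eef_rot: [0.001, 0.985, -0.175, 0.005]
wrist_force: [-1.7, 0.2, 7.3]
gripper_width: 0.0448
```

```bash
python3 - <<'E'
from h import *
wp((*G,.25,-20.2),(*BG,.25,-20.2))
p=bot.read_camera("side")
cv2.imwrite("pics/s10.png",cv2.resize(p["pixels"][150:350,210:430,::-1],None,fx=3,fy=3))
E
```

```text
t 21.7 pos [0.6338 0.0401 0.079 ] yaw -20.2 tilt 0.57 w 0.0448 F [-1.7  0.2  7.3]
(0.633, 0.0402, 0.25, -20.2) -> [0.1, 0.02, -17.1] 0.0 dist 17.1
(np.float64(0.565095), np.float64(-0.307505), 0.25, -20.2) -> [5.7, 35.0, -17.06] 0.0 dist 39.3
```

View pics/s10.png

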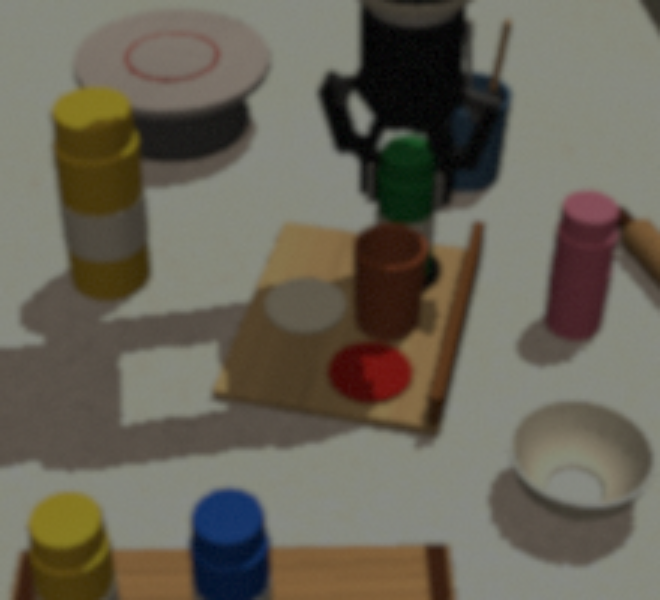

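The green jar is gripped and the tumbler is untouched. Lifting and carrying.

Request:
jog_arm(
  motion=[
    [[0,0,-1.5],0,4],
    [[0,0,-4],0,4],
    [[0,0,-8],0,4],
    [[0,0,-12],0,4],
    [[0,0,-15.5],0,4],
    [[0.3,1.5,-17.1],0,4],
    [[0.8,5,-17.1],0,4],
    [[1.5,9,-17.1],0,4],
    [[2.1,13,-17.1],0,4],
    [[2.8,17,-17.1],0,4],
    [[3.4,21,-17.1],0,4],
    [[4.1,25,-17.1],0,4],
    [[4.7,29,-17.1],0,4],
    [[5.3,32.5,-17.1],0,4],
    [[5.6,34.4,-17.1],0,4],
    [[5.7,35,-17.1],0,4],
    [[5.7,35,-17.1],0,4],
    [[5.7,35,-17.1],0,4],
  ],
)

```text
clock: 24.0
ee_pos: [0.5653, -0.3066, 0.2505]
eef_rot: [0.001, 0.985, -0.175, 0.005]
wrist_force: [0.6, 0.8, -2.4]
gripper_width: 0.0453
```

```bash
python3 - <<'E'
from h import *
wp((*BG,.079,-20.2),(*BG,.0755,-20.2))
p=bot.read_camera("side")
cv2.imwrite("pics/s11.png",cv2.resize(p["pixels"][150:450,160:430,::-1],None,fx=2,fy=2))
E
```

```text
t 24.0 pos [ 0.5653 -0.3066  0.2505] yaw -20.1 tilt 0.58 w 0.0453 F [ 0.6  0.8 -2.4]
(np.float64(0.565095), np.float64(-0.307505), 0.079, -20.2) -> [-0.16, 0.1, 17.15] 0.1 dist 17.2
(np.float64(0.565095), np.float64(-0.307505), 0.0755, -20.2) -> [-0.17, 0.1, 17.5] 0.1 dist 17.5
```

View pics/s11.png

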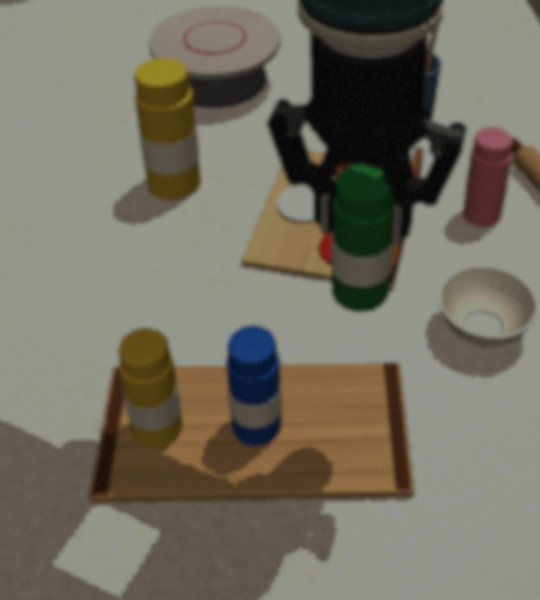

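Request:
jog_arm(
  motion=[
    [[0,0,4],0,4],
    [[-0.1,0.1,8],0,4],
    [[-0.2,0.1,11.5],0,4],
    [[-0.2,0.1,14],0,4],
    [[-0.2,0.1,15.6],0,4],
    [[-0.2,0.1,16.5],0,4],
    [[-0.2,0.1,16.9],0,4],
    [[-0.2,0.1,17.1],0,4],
    [[-0.2,0.1,17.3],0,4],
    [[-0.2,0.1,17.4],0,4],
    [[-0.2,0.1,17.5],0,4],
    [[-0.2,0.1,17.5],0,4],
  ],
)

```text
clock: 25.55
ee_pos: [0.565, -0.3075, 0.076]
eef_rot: [0.001, 0.985, -0.174, 0.005]
wrist_force: [-1.0, -0.1, 2.3]
gripper_width: 0.045
```

```bash
python3 - <<'E'
from h import *
wp()
E
```

```text
t 25.55 pos [ 0.565  -0.3075  0.076 ] yaw -20.1 tilt 0.61 w 0.045 F [-1.  -0.1  2.3]
```

Contact is felt. Releasing and rising.

Request:
jog_arm(
  motion=[
    [[0,0,0],0,4.8],
    [[0,0,0],0,5.5],
    [[0,0,0],0,6.5],
    [[0,0,0],0,6.5],
    [[0,0,0],0,6.5],
    [[0,0,-3],0,6.5],
    [[0,0,-8],0,6.5],
    [[0,0,-13],0,6.5],
    [[0,0,-16.5],0,6.5],
    [[0,0,-16.5],0,6.5],
  ],
)

```text
clock: 26.8
ee_pos: [0.564, -0.3074, 0.2445]
eef_rot: [0.002, 0.985, -0.174, 0.008]
wrist_force: [-0.6, -0.4, 0.6]
gripper_width: 0.0651
```

```bash
python3 - <<'E'
from h import *
np.set_printoptions(precision=4,suppress=True)
wp((*T,.24,69.8))
p=bot.read_camera("side")
cv2.imwrite("pics/s12.png",cv2.resize(p["pixels"][150:450,160:430,::-1],None,fx=2,fy=2))
r=bot.place_of(p,"tumbler")[0];print(r,onz(p,r["at"],.01))
q=bot.read_camera("top");cv2.imwrite("pics/t12.png",q["pixels"][:,:,::-1])
E
```

```text
t 26.8 pos [ 0.564  -0.3074  0.2445] yaw -20.1 tilt 0.89 w 0.0651 F [-0.6 -0.4  0.6]
(0.6107, -0.017, 0.24, 69.8) -> [-5.6, -28.88, 0.34] -89.9 dist 29.4
{'at': [335.5, 255.0], 'confidence': 0.79} [ 0.606 -0.012  0.01 ]
```

View pics/s12.png

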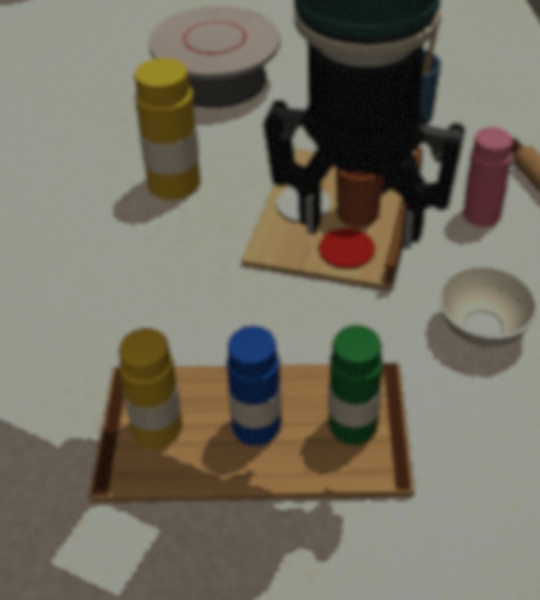

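View pics/t12.png

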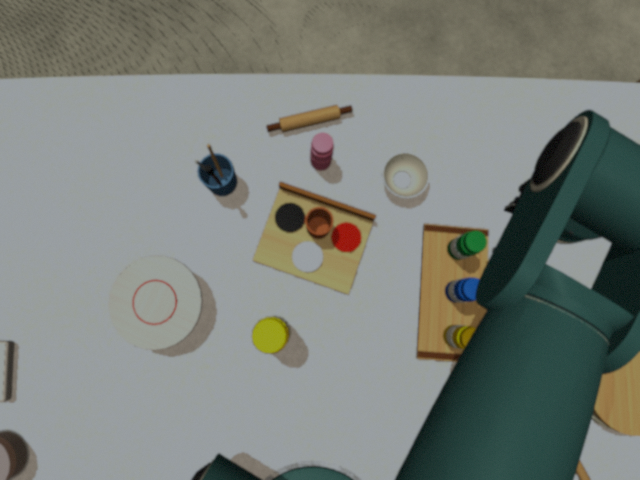

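All three jars stand on the board and the tumbler is still in place (319,222). The mats are now visible, so I'll measure their centres.

```bash
python3 - <<'E'
from h import *
np.set_printoptions(precision=4,suppress=True)
q=bot.read_camera("top")
a=q["pixels"]
cv2.imwrite("pics/c13.png",cv2.resize(a[180:300,240:390,::-1],None,fx=5,fy=5,interpolation=cv2.INTER_CUBIC))
hsv=cv2.cvtColor(a,cv2.COLOR_RGB2HSV)
roi=np.zeros(a.shape[:2],np.uint8);roi[195:285,250:375]=255
M={"black":(hsv[...,2]<50),"red":((hsv[...,0]<5)|(hsv[...,0]>174))&(hsv[...,1]>180),"white":(hsv[...,1]<45)}
for k,m in M.items():
    m=(m.astype(np.uint8)*255)&roi
    n,l,st,c=cv2.connectedComponentsWithStats(m)
    for i in np.argsort(-st[1:,4])[:2]+1: print(k,st[i],c[i],onz(q,c[i],.015))
for f in (G,B,Y): print(f)
E
```

```text
black [276 204  28  27 592] [289.5608 217.1368] [0.633  0.0412 0.015 ]
black [312 213   4   4   8] [313.375 214.5  ] [ 0.6384 -0.0081  0.015 ]
red [332 223  28  28 595] [345.8874 236.9647] [ 0.591  -0.0748  0.015 ]
white [ 250  195   69   90 1859] [265.5169 245.8779] [0.5732 0.0904 0.015 ]
white [292 241  31  32 781] [307.0883 256.2382] [0.5515 0.0053 0.015 ]
(0.633, 0.0402)
(0.59, -0.0745)
(0.551, 0.0045)
```

View pics/c13.png

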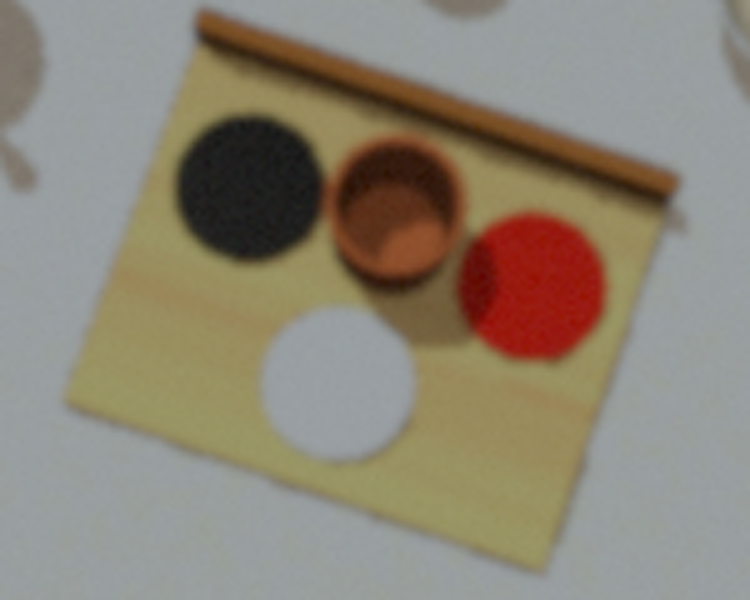

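Mat centres agree with my jar positions to within 1 mm. Going to the tumbler.

Request:
jog_arm(
  motion=[
    [[-0.5,-2.9,0.3],-9,7.5],
    [[-1.1,-5.8,0.3],-18,7.5],
    [[-1.7,-8.7,0.3],-27,7.5],
    [[-2.2,-11.6,0.3],-36,7.5],
    [[-2.8,-14.5,0.3],-45,7.5],
    [[-3.4,-17.4,0.3],-54,7.5],
    [[-3.9,-20.3,0.3],-63,7.5],
    [[-4.5,-23.2,0.3],-72,7.5],
    [[-5.1,-26.1,0.3],-81,7.5],
    [[-5.5,-28.3,0.3],-89.9,7.5],
    [[-5.6,-28.9,0.3],-89.9,7.5],
    [[-5.6,-28.9,0.3],-89.9,7.5],
    [[-5.6,-28.9,0.3],-89.9,7.5],
    [[-5.6,-28.9,0.3],-89.9,7.5],
  ],
)

```text
clock: 28.75
ee_pos: [0.6096, -0.0168, 0.2362]
eef_rot: [0.003, 0.821, 0.571, 0.003]
wrist_force: [0.3, 0.3, 0.7]
gripper_width: 0.0748
```

```bash
python3 - <<'E'
from h import *
wp((.6113,-.017,.12,69.8),(.6113,-.017,.042,69.8))
p=bot.read_camera("side")
cv2.imwrite("pics/s14.png",cv2.resize(p["pixels"][150:350,210:430,::-1],None,fx=3,fy=3))
E
```

```text
t 28.75 pos [ 0.6096 -0.0168  0.2362] yaw 69.7 tilt 0.5 w 0.0748 F [0.3 0.3 0.7]
(0.6113, -0.017, 0.12, 69.8) -> [0.04, 0.06, 11.62] -0.1 dist 11.6
(0.6113, -0.017, 0.042, 69.8) -> [0.03, -0.01, 19.42] -0.1 dist 19.4
```

View pics/s14.png

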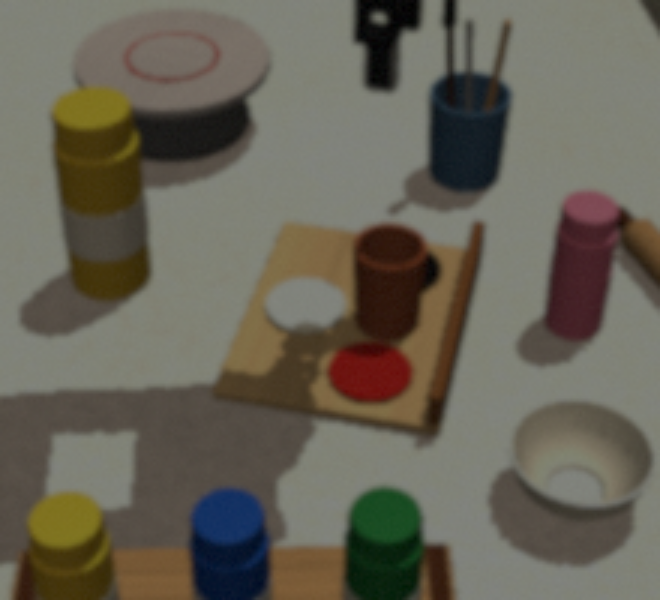

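The fingers (385,50) line up with the tumbler (390,285). Going down.

Request:
jog_arm(
  motion=[
    [[0,0,4],0,7.5],
    [[0,0,8],0,7.5],
    [[0,0,12],0,7.5],
    [[0,0,15],0,7.5],
    [[0,0,17.5],0,7.5],
    [[0,0,19],0,7.5],
    [[0,0,19.4],0,7.5],
    [[0,0,19.4],0,7.5],
    [[0,0,19.4],0,5],
    [[0,0,19.4],0,5],
    [[0,0,19.4],0,5],
    [[0,0,19.4],0,5],
    [[0,0,19.4],0,5],
    [[0,0,19.4],0,5],
  ],
  grip_force=25,
)

```text
clock: 30.55
ee_pos: [0.612, -0.0172, 0.0435]
eef_rot: [0.004, 0.821, 0.572, 0.004]
wrist_force: [-0.6, 1.3, 7.0]
gripper_width: 0.0558
```

```bash
python3 - <<'E'
from h import *
wp((.6113,-.017,.25,69.8),(*W,.25,69.8))
p=bot.read_camera("side")
cv2.imwrite("pics/s15.png",cv2.resize(p["pixels"][150:350,210:430,::-1],None,fx=3,fy=3))
E
```

```text
t 30.55 pos [ 0.612  -0.0172  0.0435] yaw 69.7 tilt 0.61 w 0.0558 F [-0.6  1.3  7. ]
(0.6113, -0.017, 0.25, 69.8) -> [0.02, 0.15, -20.65] -0.1 dist 20.7
(0.458, 0.2965, 0.25, 69.8) -> [24.11, -25.09, -20.89] -0.1 dist 40.6
```

View pics/s15.png

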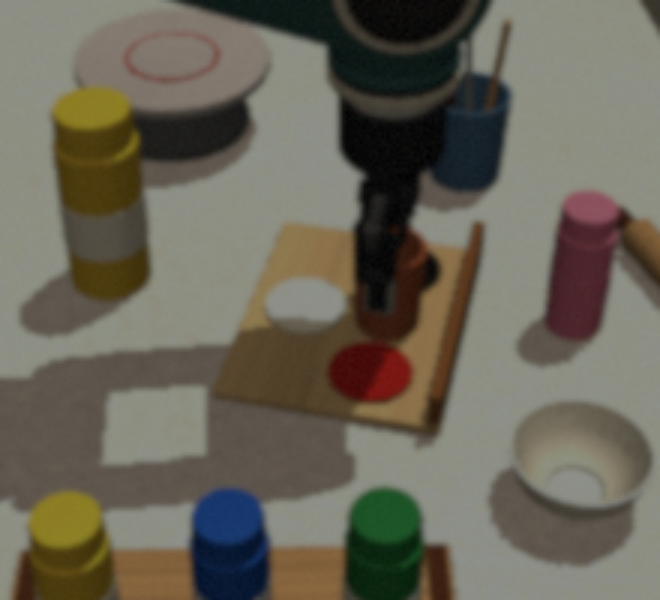

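Request:
jog_arm(
  motion=[
    [[0,0,-1.5],0,5],
    [[0,0,-4],0,5],
    [[0,0,-8],0,5],
    [[0,0,-12],0,5],
    [[0,0,-16],0,5],
    [[0.5,-0.5,-19.5],0,5],
    [[2.5,-2.6,-20.9],0,5],
    [[5.5,-5.7,-20.9],0,5],
    [[8.5,-8.8,-20.9],0,5],
    [[11.5,-12,-20.9],0,5],
    [[14.5,-15.1,-20.9],0,5],
    [[17.5,-18.2,-20.9],0,5],
    [[20.5,-21.3,-20.9],0,5],
    [[22.7,-23.6,-20.9],0,5],
    [[24,-25,-20.9],0,5],
    [[24.1,-25.1,-20.9],0,5],
    [[24.1,-25.1,-20.9],0,5],
    [[24.1,-25.1,-20.9],0,5],
  ],
)

```text
clock: 32.85
ee_pos: [0.4583, 0.2957, 0.2502]
eef_rot: [0.004, 0.821, 0.571, 0.004]
wrist_force: [0.5, 0.0, -2.2]
gripper_width: 0.0555
```

```bash
python3 - <<'E'
from h import *
wp((*W,.1035,69.8))
p=bot.read_camera("side")
cv2.imwrite("pics/s16.png",cv2.resize(p["pixels"][100:300,180:400,::-1],None,fx=3,fy=3))
E
```

```text
t 32.85 pos [0.4583 0.2957 0.2502] yaw 69.7 tilt 0.62 w 0.0555 F [ 0.5  0.  -2.2]
(0.458, 0.2965, 0.1035, 69.8) -> [0.05, -0.22, 14.67] -0.1 dist 14.7
```

View pics/s16.png

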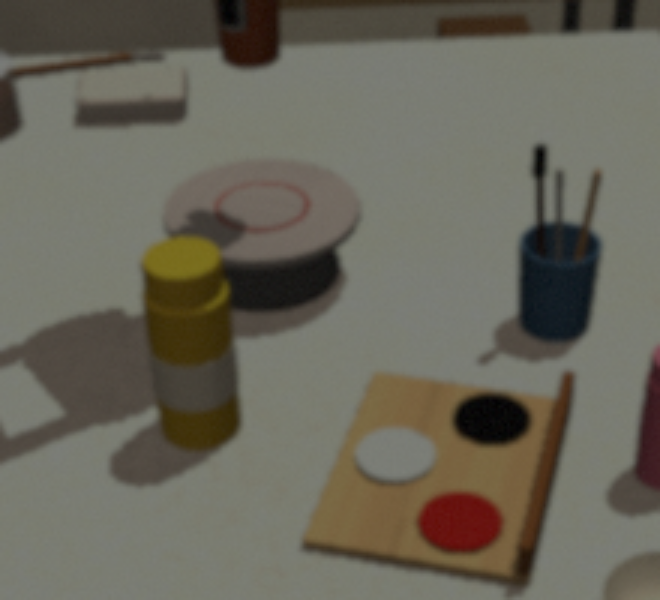

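The tumbler (250,35) is held upright above the ring (263,205). Lowering.

Request:
jog_arm(
  motion=[
    [[0,0,4],0,5],
    [[0,-0.1,8],0,5],
    [[0,-0.2,11],0,5],
    [[0,-0.2,13],0,5],
    [[0,-0.2,13.8],0,5],
    [[0,-0.2,14.2],0,5],
    [[0,-0.2,14.4],0,5],
    [[0,-0.2,14.6],0,5],
    [[0,-0.2,14.7],0,5],
    [[0,-0.2,14.7],0,5],
  ],
)

```text
clock: 34.15
ee_pos: [0.4581, 0.2961, 0.1036]
eef_rot: [0.004, 0.821, 0.571, 0.004]
wrist_force: [0.0, 0.4, 1.0]
gripper_width: 0.0557
```

```bash
python3 - <<'E'
from h import *
wp((*W,.1035,69.8))
p=bot.read_camera("side")
cv2.imwrite("pics/s17.png",cv2.resize(p["pixels"][100:300,180:400,::-1],None,fx=3,fy=3))
E
```

```text
t 34.15 pos [0.4581 0.2961 0.1036] yaw 69.7 tilt 0.65 w 0.0557 F [0.  0.4 1. ]
(0.458, 0.2965, 0.1035, 69.8) -> [0.03, -0.02, 0.01] -0.1 dist 0.0
```

View pics/s17.png

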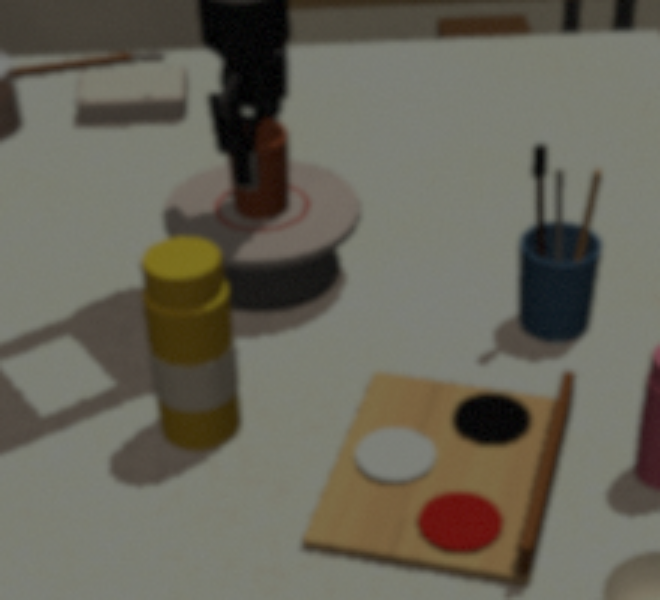

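The tumbler stands inside the ring (262,205). Releasing it gently.

Request:
jog_arm(
  motion=[
    [[0,0,0.05],0,5.6],
    [[0,0,0.05],0,6.2],
    [[0,0,0.05],0,7],
    [[0,0,0.05],0,7.5],
    [[0,0,0.05],0,7.5],
    [[0,0,0.05],0,7.5],
    [[0,0,-2],0,7.5],
    [[0,0,-6],0,7.5],
    [[0,0,-11],0,7.5],
    [[0,0,-14.5],0,7.5],
    [[0,0,-14.5],0,7.5],
  ],
)

```text
clock: 35.58
ee_pos: [0.4572, 0.2969, 0.2532]
eef_rot: [0.004, 0.821, 0.571, 0.007]
wrist_force: [0.4, -0.8, -0.2]
gripper_width: 0.0749
```

```bash
python3 - <<'E'
from h import *
np.set_printoptions(precision=4,suppress=True)
wp((*BG,.25,-20.2),(*BB,.25,-20.2))
p=bot.read_camera("side")
cv2.imwrite("pics/s18.png",p["pixels"][:,:,::-1])
r=bot.place_of(p,"tumbler")[0];print(r,onz(p,r["at"],.07))
# ring ellipse check: rim
E
```

```text
t 35.58 pos [0.4572 0.2969 0.2532] yaw 69.7 tilt 0.92 w 0.0749 F [ 0.4 -0.8 -0.2]
(np.float64(0.565095), np.float64(-0.307505), 0.25, -20.2) -> [-52.93, 31.12, 0.46] 89.9 dist 61.4
(np.float64(0.4755), np.float64(-0.299), 0.25, -20.2) -> [-55.24, 22.42, 0.31] 89.9 dist 59.6
{'at': [262.9, 165.6], 'confidence': 0.89} [0.4475 0.3122 0.07  ]
```

View pics/s18.png

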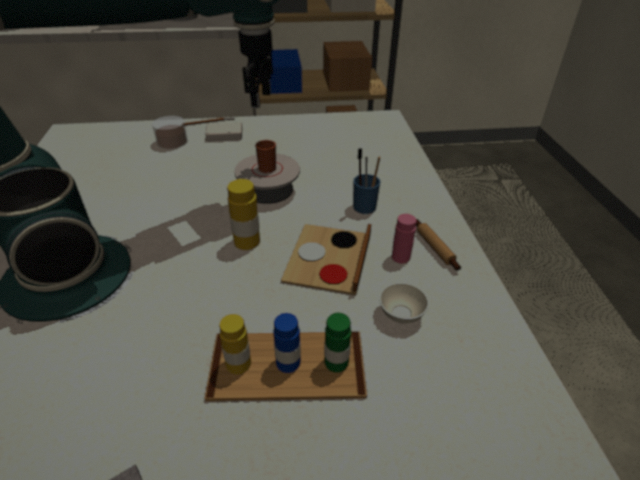

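The network puts the tumbler about 18 mm off centre, which disagrees with the tool pose. Checking with a zoom and the drawn outlines.

```bash
python3 - <<'E'
from h import *
p=bot.read_camera("side")
x0,y0,f=220,130,8
im=cv2.resize(p["pixels"][y0:y0+75,x0:x0+95,::-1],None,fx=f,fy=f,interpolation=cv2.INTER_CUBIC)
def circ(c,z,r,col):
    pts=[((proj(p,(c[0]+r*np.cos(t),c[1]+r*np.sin(t),z))-(x0,y0)+.5)*f) for t in np.linspace(0,6.28,60)]
    cv2.polylines(im,[np.array(pts,np.int32)],True,col,1)
circ(W,.07,.04,(0,255,0));circ(W,.07,.025,(255,0,255));circ(W,.145,.028,(255,0,255));circ(W,.07,.09,(0,255,255))
cv2.imwrite("pics/s19.png",im)
E
```

```text
(no output)
```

View pics/s19.png

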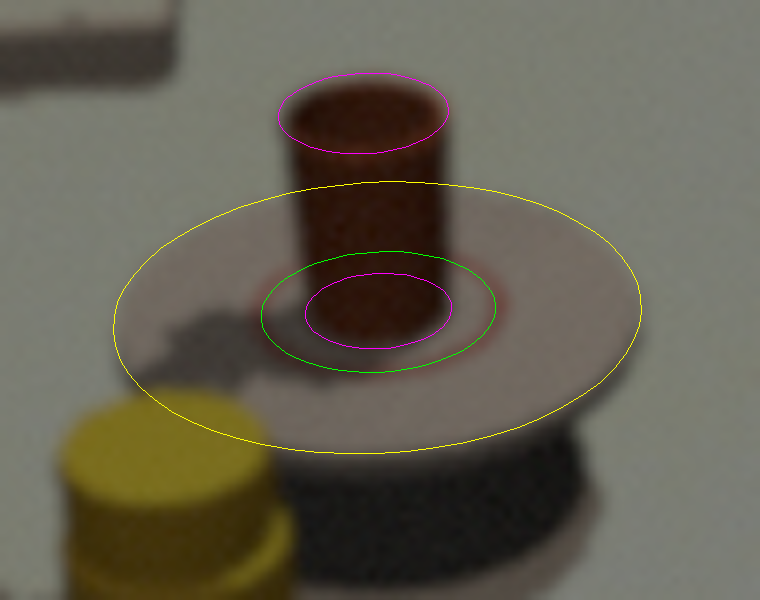

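The outlines match: the tumbler's foot lies in the ring's middle to within about 3 mm, so the network value is an outlier. Now the green jar.

Request:
jog_arm(
  motion=[
    [[-4.2,2.5,0.4],7,6.5],
    [[-8.5,5,0.4],14,6.5],
    [[-12.7,7.5,0.4],21,6.5],
    [[-17,10,0.4],28,6.5],
    [[-21.2,12.5,0.4],35,6.5],
    [[-25.4,15,0.4],42,6.5],
    [[-29.7,17.5,0.4],49,6.5],
    [[-33.9,19.9,0.4],56,6.5],
    [[-38,22.4,0.4],63,6.5],
    [[-42,24.7,0.4],70,6.5],
    [[-46,27,0.4],77,6.5],
    [[-49.5,29.1,0.4],84,6.5],
    [[-52,30.6,0.4],89.9,6.5],
    [[-52.9,31.1,0.4],89.9,6.5],
    [[-52.9,31.1,0.4],89.9,6.5],
    [[-52.9,31.1,0.4],89.9,6.5],
    [[-52.9,31.1,0.4],89.9,6.5],
  ],
  grip_force=30,
)

```text
clock: 37.85
ee_pos: [0.5642, -0.3069, 0.2473]
eef_rot: [0.0, 0.985, -0.175, 0.006]
wrist_force: [0.6, 0.3, -0.3]
gripper_width: 0.0652
```

```bash
python3 - <<'E'
from h import *
wp((.565,-.3075,.075,-20.2))
E
```

```text
t 37.85 pos [ 0.5642 -0.3069  0.2473] yaw -20.2 tilt 0.65 w 0.0652 F [ 0.6  0.3 -0.3]
(0.565, -0.3075, 0.075, -20.2) -> [-0.1, 0.05, 17.23] 0.0 dist 17.2
```

Request:
jog_arm(
  motion=[
    [[0,0,4],0,6.5],
    [[-0.1,0,8],0,6.5],
    [[-0.1,0.05,12],0,6.5],
    [[-0.1,0.05,14.5],0,6.5],
    [[-0.1,0.05,16.4],0,6.5],
    [[-0.1,0.05,17.2],0,6.5],
    [[-0.1,0.05,17.2],0,6.5],
    [[-0.1,0.05,17.2],0,4],
    [[-0.1,0.05,17.2],0,4],
    [[-0.1,0.05,17.2],0,4],
    [[-0.1,0.05,17.2],0,4],
    [[-0.1,0.05,17.2],0,4],
    [[-0.1,0.05,17.2],0,4],
  ],
)

```text
clock: 39.48
ee_pos: [0.5653, -0.3077, 0.0766]
eef_rot: [0.001, 0.985, -0.175, 0.006]
wrist_force: [-2.8, 2.1, 6.2]
gripper_width: 0.0454
```

```bash
python3 - <<'E'
from h import *
wp((.565,-.3075,.25,-20.2),(.6335,.0405,.25,-20.2))
E
```

```text
t 39.48 pos [ 0.5653 -0.3077  0.0766] yaw -20.2 tilt 0.72 w 0.0454 F [-2.8  2.1  6.2]
(0.565, -0.3075, 0.25, -20.2) -> [0.19, -0.03, -17.34] 0.0 dist 17.3
(0.6335, 0.0405, 0.25, -20.2) -> [-5.37, -35.06, -17.37] 0.0 dist 39.5
```

Request:
jog_arm(
  motion=[
    [[0,0,-1.5],0,4],
    [[0,0,-4],0,4],
    [[0,0,-8],0,4],
    [[0,0,-12],0,4],
    [[0,0,-15.5],0,4],
    [[-0.2,-1.5,-17.3],0,4],
    [[-0.8,-5,-17.4],0,4],
    [[-1.4,-9,-17.4],0,4],
    [[-2,-13,-17.4],0,4],
    [[-2.6,-17,-17.4],0,4],
    [[-3.2,-21,-17.4],0,4],
    [[-3.8,-25,-17.4],0,4],
    [[-4.4,-29,-17.4],0,4],
    [[-5,-32.5,-17.4],0,4],
    [[-5.3,-34.5,-17.4],0,4],
    [[-5.4,-35.1,-17.4],0,4],
    [[-5.4,-35.1,-17.4],0,4],
    [[-5.4,-35.1,-17.4],0,4],
  ],
)

```text
clock: 41.72
ee_pos: [0.6333, 0.0401, 0.2504]
eef_rot: [0.001, 0.984, -0.175, 0.006]
wrist_force: [-0.5, 0.7, -2.7]
gripper_width: 0.0451
```

```bash
python3 - <<'E'
from h import *
wp((.6336,.0405,.0796,-20.2))
p=bot.read_camera("side")
cv2.imwrite("pics/s20.png",cv2.resize(p["pixels"][100:400,160:430,::-1],None,fx=2,fy=2))
E
```

```text
t 41.73 pos [0.6333 0.0401 0.2504] yaw -20.2 tilt 0.73 w 0.0451 F [-0.5  0.7 -2.7]
(0.6336, 0.0405, 0.0796, -20.2) -> [-0.2, -0.04, 17.07] -0.0 dist 17.1
```

View pics/s20.png

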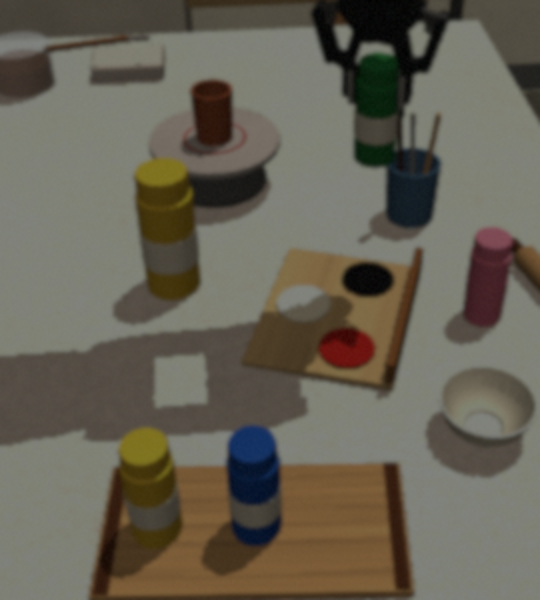

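The green jar (377,110) is held upright above the black mat. Lowering.

Request:
jog_arm(
  motion=[
    [[0,0,4],0,4],
    [[-0.1,0,8],0,4],
    [[-0.2,0,11.5],0,4],
    [[-0.2,0,14],0,4],
    [[-0.2,0,15.5],0,4],
    [[-0.2,0,16.2],0,4],
    [[-0.2,0,16.6],0,4],
    [[-0.2,0,16.8],0,4],
    [[-0.2,0,17],0,4],
    [[-0.2,0,17.1],0,4],
    [[-0.2,0,17.1],0,4],
  ],
)

```text
clock: 43.15
ee_pos: [0.6337, 0.0402, 0.0797]
eef_rot: [0.001, 0.984, -0.175, 0.007]
wrist_force: [0.4, -0.0, -0.6]
gripper_width: 0.0453
```

```bash
python3 - <<'E'
from h import *
wp()
E
```

```text
t 43.15 pos [0.6337 0.0402 0.0797] yaw -20.2 tilt 0.75 w 0.0453 F [ 0.4 -0.  -0.6]
```

Request:
jog_arm(
  motion=[
    [[0,0,0.1],0,4],
    [[0,0,0.1],0,4],
    [[0,0,0.1],0,4.8],
    [[0,0,0.1],0,5.5],
    [[0,0,0.1],0,6.5],
    [[0,0,0.1],0,6.5],
    [[0,0,0.1],0,6.5],
    [[0,0,-3],0,6.5],
    [[0,0,-8],0,6.5],
    [[0,0,-13],0,6.5],
    [[0,0,-16.5],0,6.5],
    [[0,0,-16.5],0,6.5],
  ],
)

```text
clock: 44.65
ee_pos: [0.6324, 0.0409, 0.2481]
eef_rot: [0.0, 0.984, -0.175, 0.009]
wrist_force: [-0.0, 0.2, -1.3]
gripper_width: 0.0654
```

```bash
python3 - <<'E'
from h import *
wp((.4766,-.2986,.245,-20.2))
p=bot.read_camera("side")
cv2.imwrite("pics/s21.png",cv2.resize(p["pixels"][150:350,210:430,::-1],None,fx=3,fy=3))
E
```

```text
t 44.65 pos [0.6324 0.0409 0.2481] yaw -20.2 tilt 1.03 w 0.0654 F [-0.   0.2 -1.3]
(0.4766, -0.2986, 0.245, -20.2) -> [-2.9, 37.24, 0.15] -0.0 dist 37.3
```

View pics/s21.png

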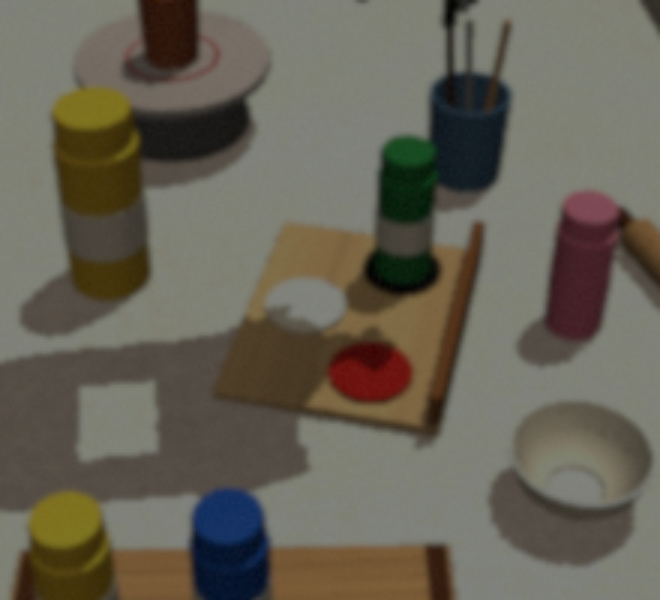

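The green jar stands centred on the black mat (403,268). Next is blue.

Request:
jog_arm(
  motion=[
    [[-0.3,4,0.2],0,6.5],
    [[-0.7,8.5,0.2],0,6.5],
    [[-1,13,0.2],0,6.5],
    [[-1.4,17.5,0.2],0,6.5],
    [[-1.7,22,0.2],0,6.5],
    [[-2.1,26.5,0.2],0,6.5],
    [[-2.4,31,0.2],0,6.5],
    [[-2.7,35,0.2],0,6.5],
    [[-2.9,37.2,0.2],0,6.5],
    [[-2.9,37.2,0.2],0,6.5],
    [[-2.9,37.2,0.2],0,6.5],
    [[-2.9,37.2,0.2],0,6.5],
  ],
)

```text
clock: 46.2
ee_pos: [0.4766, -0.2975, 0.2423]
eef_rot: [0.0, 0.985, -0.175, 0.007]
wrist_force: [-0.3, 0.9, 0.2]
gripper_width: 0.0653
```

```bash
python3 - <<'E'
from h import *
wp((.4766,-.2986,.075,-20.2))
E
```

```text
t 46.2 pos [ 0.4766 -0.2975  0.2423] yaw -20.2 tilt 0.85 w 0.0653 F [-0.3  0.9  0.2]
(0.4766, -0.2986, 0.075, -20.2) -> [-0.2, 0.14, 16.73] 0.0 dist 16.7
```

Request:
jog_arm(
  motion=[
    [[0,0,4],0,6.5],
    [[-0.1,0.1,8],0,6.5],
    [[-0.2,0.1,11.5],0,6.5],
    [[-0.2,0.1,14],0,6.5],
    [[-0.2,0.1,15.9],0,6.5],
    [[-0.2,0.1,16.7],0,6.5],
    [[-0.2,0.1,16.7],0,6.5],
    [[-0.2,0.1,16.7],0,4],
    [[-0.2,0.1,16.7],0,4],
    [[-0.2,0.1,16.7],0,4],
    [[-0.2,0.1,16.7],0,4],
    [[-0.2,0.1,16.7],0,4],
    [[-0.2,0.1,16.7],0,4],
  ],
)

```text
clock: 47.82
ee_pos: [0.477, -0.2985, 0.0765]
eef_rot: [0.001, 0.985, -0.175, 0.008]
wrist_force: [-0.9, 1.0, 6.1]
gripper_width: 0.0454
```

```bash
python3 - <<'E'
from h import *
wp((.4766,-.2986,.25,-20.2),(.5907,-.0748,.25,-20.2))
E
```

```text
t 47.83 pos [ 0.477  -0.2985  0.0765] yaw -20.2 tilt 0.92 w 0.0454 F [-0.9  1.   6.1]
(0.4766, -0.2986, 0.25, -20.2) -> [0.24, -0.01, -17.35] 0.0 dist 17.4
(0.5907, -0.0748, 0.25, -20.2) -> [3.24, -24.95, -17.26] 0.0 dist 30.5
```

Request:
jog_arm(
  motion=[
    [[0,0,-1.5],0,4],
    [[0,0,-4],0,4],
    [[0,0,-8],0,4],
    [[0,0,-12],0,4],
    [[0,0,-15.5],0,4],
    [[0.4,-1.5,-17.3],0,4],
    [[0.8,-5,-17.3],0,4],
    [[1.3,-9,-17.3],0,4],
    [[1.8,-13,-17.3],0,4],
    [[2.3,-17,-17.3],0,4],
    [[2.8,-21,-17.3],0,4],
    [[3.1,-24,-17.3],0,4],
    [[3.2,-25,-17.3],0,4],
    [[3.2,-25,-17.3],0,4],
    [[3.2,-25,-17.3],0,4],
    [[3.2,-25,-17.3],0,4],
  ],
)

```text
clock: 49.82
ee_pos: [0.5903, -0.0749, 0.2505]
eef_rot: [0.001, 0.984, -0.175, 0.008]
wrist_force: [0.7, -0.2, -3.1]
gripper_width: 0.0452
```

```bash
python3 - <<'E'
from h import *
wp((.5907,-.0748,.0795,-20.2))
p=bot.read_camera("side")
cv2.imwrite("pics/s22.png",cv2.resize(p["pixels"][100:400,160:430,::-1],None,fx=2,fy=2))
E
```

```text
t 49.83 pos [ 0.5903 -0.0749  0.2505] yaw -20.2 tilt 0.92 w 0.0452 F [ 0.7 -0.2 -3.1]
(0.5907, -0.0748, 0.0795, -20.2) -> [-0.24, 0.0, 17.1] -0.0 dist 17.1
```

View pics/s22.png

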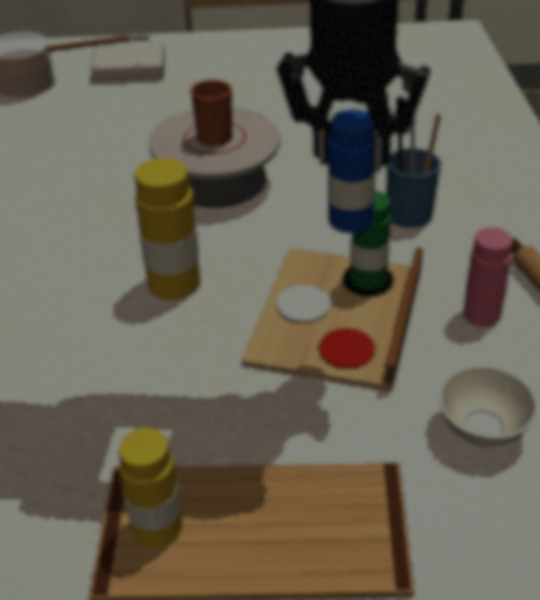

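The blue jar is held upright above the red mat. Lowering.

Request:
jog_arm(
  motion=[
    [[0,0,4],0,4],
    [[-0.1,0,8],0,4],
    [[-0.2,0,11.5],0,4],
    [[-0.2,0,14],0,4],
    [[-0.2,0,15.5],0,4],
    [[-0.2,0,16.2],0,4],
    [[-0.2,0,16.6],0,4],
    [[-0.2,0,16.8],0,4],
    [[-0.2,0,17],0,4],
    [[-0.2,0,17.1],0,4],
    [[-0.2,0,17.2],0,4],
    [[-0.2,0,17.2],0,4],
  ],
)

```text
clock: 51.38
ee_pos: [0.5914, -0.0749, 0.0796]
eef_rot: [0.001, 0.984, -0.175, 0.009]
wrist_force: [-2.2, 1.1, 6.3]
gripper_width: 0.0456
```

```bash
python3 - <<'E'
from h import *
wp()
E
```

```text
t 51.38 pos [ 0.5914 -0.0749  0.0796] yaw -20.2 tilt 0.98 w 0.0456 F [-2.2  1.1  6.3]
```

Request:
jog_arm(
  motion=[
    [[0,0,0],0,4.8],
    [[0,0,0],0,5.5],
    [[0,0,0],0,6.5],
    [[0,0,0],0,6.5],
    [[0,0,0],0,6.5],
    [[0,0,-3],0,6.5],
    [[0,0,-8],0,6.5],
    [[0,0,-13],0,6.5],
    [[0,0,-16.5],0,6.5],
    [[0,0,-16.5],0,6.5],
  ],
)

```text
clock: 52.62
ee_pos: [0.5895, -0.0743, 0.2478]
eef_rot: [0.001, 0.984, -0.175, 0.011]
wrist_force: [0.6, 0.5, -0.0]
gripper_width: 0.0649
```

```bash
python3 - <<'E'
from h import *
wp((.3872,-.2897,.245,69.8))
p=bot.read_camera("side")
cv2.imwrite("pics/s23.png",cv2.resize(p["pixels"][150:350,210:430,::-1],None,fx=3,fy=3))
E
```

```text
t 52.62 pos [ 0.5895 -0.0743  0.2478] yaw -20.2 tilt 1.25 w 0.0649 F [ 0.6  0.5 -0. ]
(0.3872, -0.2897, 0.245, 69.8) -> [-11.54, 27.2, -0.05] 90.0 dist 29.5
```

View pics/s23.png

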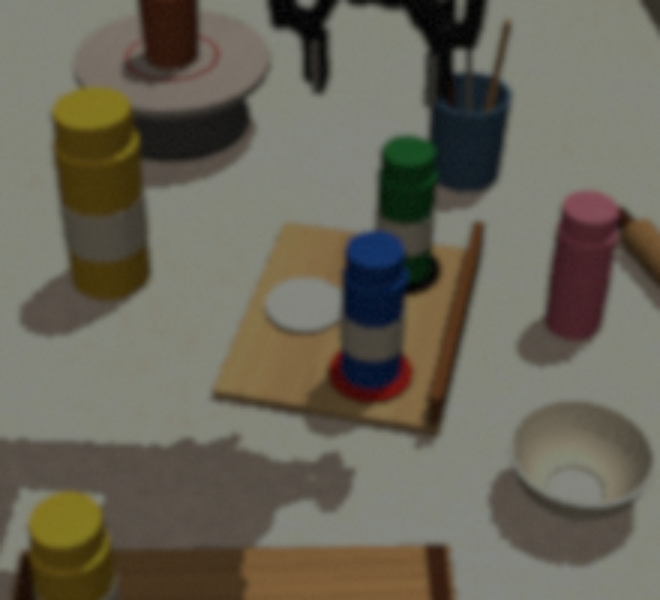

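The blue jar stands on the red mat (372,370). Last is yellow.

Request:
jog_arm(
  motion=[
    [[-1.2,2.7,0],-9,6.5],
    [[-2.3,5.4,0],-18,6.5],
    [[-3.5,8.2,0],-27,6.5],
    [[-4.6,10.9,0],-36,6.5],
    [[-5.8,13.6,0],-45,6.5],
    [[-6.9,16.3,0],-54,6.5],
    [[-8.1,19,0],-63,6.5],
    [[-9.2,21.8,0],-72,6.5],
    [[-10.4,24.5,0],-81,6.5],
    [[-11.3,26.6,0],-90,6.5],
    [[-11.5,27.2,0],-90,6.5],
    [[-11.5,27.2,0],-90,6.5],
    [[-11.5,27.2,0],-90,6.5],
    [[-11.5,27.2,0],-90,6.5],
  ],
)

```text
clock: 54.42
ee_pos: [0.3875, -0.2893, 0.2426]
eef_rot: [0.007, 0.82, 0.572, 0.006]
wrist_force: [0.0, 0.1, 0.2]
gripper_width: 0.0651
```

```bash
python3 - <<'E'
from h import *
wp((.3872,-.2897,.0745,69.8))
E
```

```text
t 54.42 pos [ 0.3875 -0.2893  0.2426] yaw 69.8 tilt 1.08 w 0.0651 F [0.  0.1 0.2]
(0.3872, -0.2897, 0.0745, 69.8) -> [-0.09, -0.33, 16.8] -0.0 dist 16.8
```

Request:
jog_arm(
  motion=[
    [[0,-0.1,4],0,6.5],
    [[-0.1,-0.2,8],0,6.5],
    [[-0.1,-0.3,11.5],0,6.5],
    [[-0.1,-0.3,14],0,6.5],
    [[-0.1,-0.3,16],0,6.5],
    [[-0.1,-0.3,16.8],0,6.5],
    [[-0.1,-0.3,16.8],0,6.5],
    [[-0.1,-0.3,16.8],0,4],
    [[-0.1,-0.3,16.8],0,4],
    [[-0.1,-0.3,16.8],0,4],
    [[-0.1,-0.3,16.8],0,4],
    [[-0.1,-0.3,16.8],0,4],
    [[-0.1,-0.3,16.8],0,4],
  ],
)

```text
clock: 56.05
ee_pos: [0.3879, -0.2902, 0.0757]
eef_rot: [0.008, 0.82, 0.572, 0.007]
wrist_force: [-0.6, 1.7, 6.2]
gripper_width: 0.045
```

```bash
python3 - <<'E'
from h import *
wp((.3872,-.2897,.25,69.8),(.5515,.0052,.25,69.8))
E
```

```text
t 56.05 pos [ 0.3879 -0.2902  0.0757] yaw 69.8 tilt 1.17 w 0.045 F [-0.6  1.7  6.2]
(0.3872, -0.2897, 0.25, 69.8) -> [0.06, 0.27, -17.43] -0.0 dist 17.4
(0.5515, 0.0052, 0.25, 69.8) -> [33.41, 5.49, -17.26] -0.0 dist 38.0
```

Request:
jog_arm(
  motion=[
    [[0,0,-1.5],0,4],
    [[0,0,-4],0,4],
    [[0,0,-8],0,4],
    [[0,0,-12],0,4],
    [[0,0,-15.5],0,4],
    [[2,0.3,-17.3],0,4],
    [[5,0.8,-17.3],0,4],
    [[9,1.5,-17.3],0,4],
    [[13,2.1,-17.3],0,4],
    [[17,2.8,-17.3],0,4],
    [[21,3.4,-17.3],0,4],
    [[25,4.1,-17.3],0,4],
    [[29,4.8,-17.3],0,4],
    [[32,5.3,-17.3],0,4],
    [[33.4,5.5,-17.3],0,4],
    [[33.4,5.5,-17.3],0,4],
    [[33.4,5.5,-17.3],0,4],
    [[33.4,5.5,-17.3],0,4],
  ],
)

```text
clock: 58.3
ee_pos: [0.5512, 0.0042, 0.2506]
eef_rot: [0.008, 0.821, 0.572, 0.007]
wrist_force: [-0.7, 0.5, -2.2]
gripper_width: 0.0449
```

```bash
python3 - <<'E'
from h import *
wp((.5515,.0052,.0787,69.8))
p=bot.read_camera("side")
cv2.imwrite("pics/s24.png",cv2.resize(p["pixels"][100:400,160:430,::-1],None,fx=2,fy=2))
E
```

```text
t 58.3 pos [0.5512 0.0042 0.2506] yaw 69.7 tilt 1.18 w 0.0449 F [-0.7  0.5 -2.2]
(0.5515, 0.0052, 0.0787, 69.8) -> [0.07, -0.36, 17.19] -0.1 dist 17.2
```

View pics/s24.png

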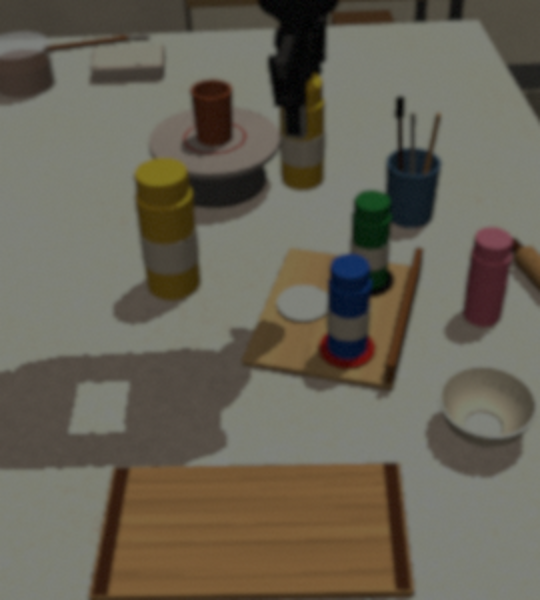

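The small yellow jar (302,150) is held upright above the white mat (303,303). Lowering.

Request:
jog_arm(
  motion=[
    [[0,-0.1,4],0,4],
    [[0.1,-0.2,8],0,4],
    [[0.1,-0.3,11.5],0,4],
    [[0.1,-0.3,14],0,4],
    [[0.1,-0.3,15.6],0,4],
    [[0.1,-0.3,16.3],0,4],
    [[0.1,-0.3,16.7],0,4],
    [[0.1,-0.3,16.9],0,4],
    [[0.1,-0.3,17.1],0,4],
    [[0.1,-0.3,17.2],0,4],
    [[0.1,-0.3,17.2],0,4],
  ],
)

```text
clock: 59.72
ee_pos: [0.5523, 0.0054, 0.0788]
eef_rot: [0.008, 0.82, 0.572, 0.007]
wrist_force: [0.3, -0.0, -1.2]
gripper_width: 0.0453
```

```bash
python3 - <<'E'
from h import *
wp()
E
```

```text
t 59.73 pos [0.5523 0.0054 0.0788] yaw 69.7 tilt 1.2 w 0.0453 F [ 0.3 -0.  -1.2]
```

Request:
jog_arm(
  motion=[
    [[0,0,0.1],0,4],
    [[0,0,0.1],0,4],
    [[0,0,0.1],0,4.8],
    [[0,0,0.1],0,5.5],
    [[0,0,0.1],0,6.5],
    [[0,0,0.1],0,6.5],
    [[0,0,0.1],0,6.5],
    [[0,0,-3],0,6.5],
    [[0,0,-8],0,6.5],
    [[0,0,-13],0,6.5],
    [[0,0,-17],0,6.5],
    [[0,0,-20],0,6.5],
    [[0,0,-20],0,6.5],
  ],
)

```text
clock: 61.35
ee_pos: [0.5488, 0.0064, 0.2813]
eef_rot: [0.009, 0.82, 0.572, 0.008]
wrist_force: [0.3, 0.5, -0.6]
gripper_width: 0.0652
```

```bash
python3 - <<'E'
from h import *
wp((.42,-.40,.28))
E
```

```text
t 61.35 pos [0.5488 0.0064 0.2813] yaw 69.7 tilt 1.41 w 0.0652 F [ 0.3  0.5 -0.6]
(0.42, -0.4, 0.28) -> [-42.59, 2.0, 0.04] 0 dist 42.6
```

Moving the arm aside to check from the top camera.

Request:
jog_arm(
  motion=[
    [[-4.5,0.2,0],0,6.5],
    [[-9,0.4,0],0,6.5],
    [[-13.5,0.6,0],0,6.5],
    [[-18,0.8,0],0,6.5],
    [[-22.5,1,0],0,6.5],
    [[-27,1.3,0],0,6.5],
    [[-31.5,1.5,0],0,6.5],
    [[-36,1.7,0],0,6.5],
    [[-40,1.9,0],0,6.5],
    [[-42.6,2,0],0,6.5],
    [[-42.6,2,0],0,6.5],
    [[-42.6,2,0],0,6.5],
    [[-42.6,2,0],0,6.5],
  ],
)

```text
clock: 62.98
ee_pos: [0.4203, -0.3993, 0.2803]
eef_rot: [0.009, 0.82, 0.572, 0.008]
wrist_force: [0.3, 0.1, -0.4]
gripper_width: 0.0651
```

```bash
python3 - <<'E'
from h import *
np.set_printoptions(precision=4,suppress=True)
wp()
q=bot.read_camera("top");p=bot.read_camera("side")
cv2.imwrite("pics/t25.png",q["pixels"][:,:,::-1]);cv2.imwrite("pics/s25.png",p["pixels"][:,:,::-1])
a=q["pixels"]
cv2.imwrite("pics/c25.png",cv2.resize(a[180:300,240:390,::-1],None,fx=5,fy=5,interpolation=cv2.INTER_CUBIC))
o=np.load("p.npy",allow_pickle=True).item()["pixels"]
# lid shift between start and now by bright-disc centroid
for n,(lo,hi),box in (("green",((40,80,90),(90,255,255)),(195,230,270,310)),("blue",((100,120,120),(130,255,255)),(210,255,325,370)),("yellow",((24,150,130),(35,255,255)),(230,275,290,330))):
    c=[]
    for im in(o,a):
        h=cv2.cvtColor(im,cv2.COLOR_RGB2HSV)[box[0]:box[1],box[2]:box[3]]
        m=cv2.inRange(h,lo,hi);ys,xs=np.nonzero(m);c.append(np.array([xs.mean(),ys.mean(),len(xs)]))
    print(n,c[0],c[1],(c[1]-c[0])[:2]*1.8,"mm approx")
for k in("tumbler","bowl"):
    for pic in(q,p): 
        r=bot.place_of(pic,k); print(k,r[0]["at"],r[0]["confidence"],onz(pic,r[0]["at"],.07 if k=="tumbler" else .012)[:2])
E
```

```text
t 62.98 pos [ 0.4203 -0.3993  0.2803] yaw 69.8 tilt 1.41 w 0.0651 F [ 0.3  0.1 -0.4]
green [ 17.72   9.2  350.  ] [ 17.5393   9.2079 356.    ] [-0.3252  0.0142] mm approx
blue [ 25.6344  17.2125 320.    ] [ 25.9198  16.6049 324.    ] [ 0.5137 -1.0936] mm approx
yellow [ 17.7948  18.5029 346.    ] [ 17.6793  17.8179 368.    ] [-0.2078 -1.2329] mm approx
tumbler [150.7, 303.0] 0.63 [0.4567 0.3041]
tumbler [267.4, 167.9] 0.79 [0.4596 0.2985]
bowl [401.0, 179.5] 0.97 [ 0.7145 -0.1948]
bowl [402.7, 313.3] 0.66 [ 0.7162 -0.206 ]
```

View pics/t25.png

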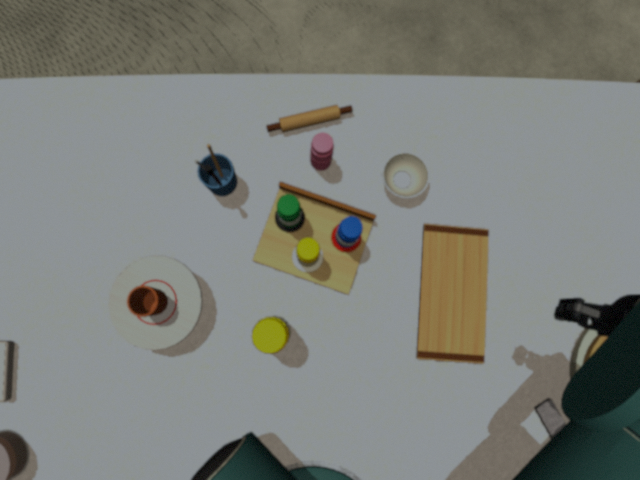

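View pics/c25.png

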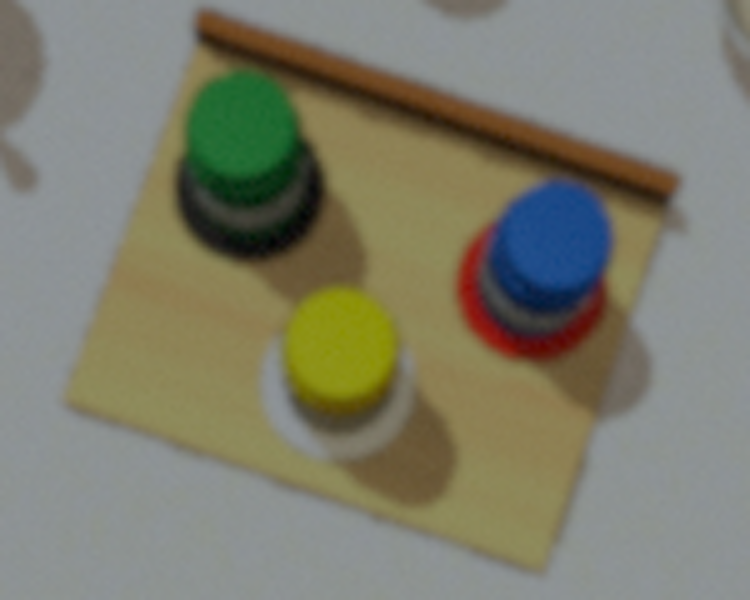

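View pics/s25.png

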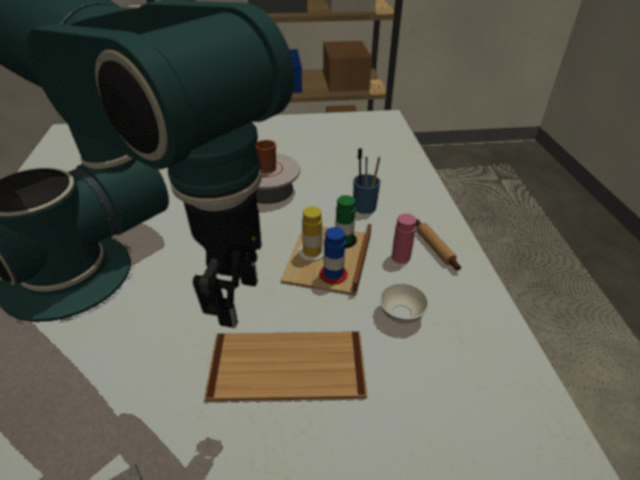

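The jars match the start picture to 1–2 mm. In the top view the tumbler's rim (143,301) leans out by perspective, so I'll verify it with an outline.

```bash
python3 - <<'E'
from h import *
p=bot.read_camera("top")
x0,y0,f=105,250,6
im=cv2.resize(p["pixels"][y0:y0+100,x0:x0+105,::-1],None,fx=f,fy=f,interpolation=cv2.INTER_CUBIC)
def circ(c,z,r,col):
    pts=[((proj(p,(c[0]+r*np.cos(t),c[1]+r*np.sin(t),z))-(x0,y0)+.5)*f) for t in np.linspace(0,6.28,60)]
    cv2.polylines(im,[np.array(pts,np.int32)],True,col,1)
circ(W,.07,.04,(0,255,0));circ(W,.07,.025,(255,0,255));circ(W,.145,.028,(255,0,255))
cv2.imwrite("pics/t26.png",im)
E
```

```text
(no output)
```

View pics/t26.png

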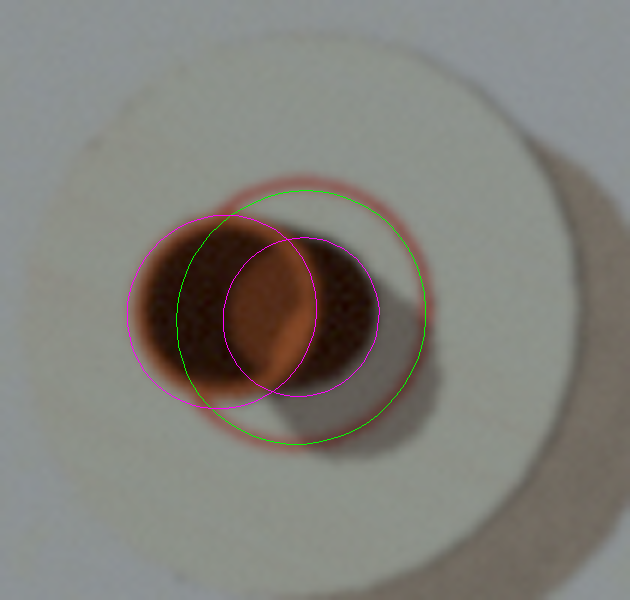

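The outline fits: the tumbler is upright and centred to about 2 mm. Handing in.

```bash
python3 -c "
from plant import bot
print(bot.job_done())"
```

```text
the job is handed in; nothing more can be done
None
```

The job is done and handed in at about 63 s of the 144 s allowed; it reported no verdict. All three jars went onto the ware board first. The tumbler then went to the middle of the banding wheel, and each jar went back to its own mat: green on black, blue on red, the small yellow on white.

**Jars:** each lid is within about 1–2 mm of where it was in the start picture, and all three look upright.

**Tumbler:** it stands upright inside the red ring. Its projected outline matched the pictures to about 2–3 mm in both cameras.

**Bowl:** it looks unmoved; the network's positions differ from the start by only 3–5 mm, within its noise.

**Robot:** it ended with open fingers, clear of everything.

**Disagreement:** right after the tumbler was set down, the network placed it about 18 mm off centre, and later looks gave about 2 and 8 mm. I trusted the outline check and the tool position instead. The tool also drifted to about 1.4° of tilt over the run, with no visible effect on the placing.

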